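Put the jars away and lock the chest

ROBOT

A 6-joint arm with a two-finger parallel gripper is mounted at the origin on a cart in front of the work surface, level with it; the furniture and walls round the work are solid. World frame = base frame: x ahead of the robot, y to its left, z up, the work surface at z = 0. Lengths are in m, angles in rad, forces in N, time in s.
With the tool pointing down it reaches from about 0.35 to 0.775 m from the base axis. Payload 7.3 kg.
Tool frame: the origin (TCP) lies midway between the tips of the shut fingers; the grasp point (between the pads) lies 19 mm behind it; z points along the fingers, y is the line along which they close (so a half turn about z gives the same grasp; the last joint's range is limited). The gripper opens to 92 mm and grips with 3 to 60 N. Pads are 19 mm wide; open, the fingers measure 130 mm over their backs; the gripper's body (75 mm by 190 mm) begins 47 mm behind the grasp point.
Start: joints at [-1.476, 0.342, 1.524, -0, 1.275, -0.146], TCP at [0.125, -0.51, 0.227] pointing down, gripper open.
Joint ranges: [-2.53, 2.53], [-0.77, 2.02], [0.04, 2.7], [-1, 4.14], [0.28, 2.66], [-3.11, 3.11]. Speed limits (rad/s): [2.57, 2.57, 3.14, 3.14, 3.14, 3.14].

INTERFACE

Orientations are given as [roll, pitch, yaw] about the fixed x, y, z axes, in that order (R = Rz(yaw) Ry(pitch) Rx(roll)).
In Python, from cell import robot, read_camera, camera_params, nets gives the robot as it stands. The module is installed in compiled form; this text tells all that it offers.
- The arm moves only by the tool step_arm, never from a script. Its argument "steps" is a list of rows, each an object of numbers: "x", "y", "z": the shift along the tool's x, y, z as a fraction of full scale; "rx", "ry", "rz": the turn, a rotation vector about the tool's x, y, z as a fraction of full scale; "claw": the opening, from -1 (shut) to 1 (fully open). In form: [{"x": .., "y": .., "z": .., "rx": .., "ry": .., "rz": .., "claw": ..}, ...]. A call has 1 to 12 rows; each row is the pose to reach, as a shift and turn from the pose commanded when the call began, along the tool's axes at that moment; what a row does not reach only later rows make up. Full scale, the value 1, is 750 mm for a shift and pi/4 rad for a turn. A row lasts 1/12 s, in which the tool goes at most 41.7 mm and 7.16 degrees, less where a joint would pass 70% of its speed; a pose out of reach is approached as far as the arm can. A call with a number of a shift or a turn outside -1 to 1 is refused whole. A call with a gripper value outside its range is refused whole. The fingers move at their own pace and stop on an object; "squeeze" is the grip in N (left out, the last holds). Time passes only in rows, so rows that repeat a pose let the fingers close. It gives the time, the measured TCP pose, the force, the opening and the grip force at its end, in the units of the state.
- robot.observe(): the state, without advancing time (a new reading comes with each control period).
- read_camera(name): name is "scene" or "top"; returns (picture, depth): 480x640x3 uint8, blue, green, red; 480x640 float32, m along the optical axis (not along the pixel's ray), 0 where there is no reading.
- camera_params(name): a dict with "fx", "fy", "cx", "cy" (pixels), "R" (3x3) and "t" (3): a world point X has camera coordinates R X + t. Camera axes: x right, y down, z forward; pixel columns grow to the right and rows downward; lengths in m; the calibration is good to about 2 mm. A picture is of the moment at which its call begins. camera_params takes no time and is no camera call.
- robot.hand_in(): hands the job in; it is judged then, once.
Trained networks look in the newest picture that a camera, given by its name, has taken for a name from the list of things; names that differ only in an ending like _2 or _b are one class to them, and where a whole thing is asked for, a point or a joint stands for the part that bears it (a point fixed in the world has none). Each returns a list of dicts, best first, with "conf" (0 to 1); they miss things now and then, are a little off and sometimes report something else, mostly with a low value. They report only what shows in the picture. A call takes as long as a camera call. They do not tell look-alikes from the thing itself.
- nets.masks_of(camera, query): "region" (480x640 bool, what is visible of it) and "box" ([left, top, right, bottom] in pixels, round what is visible of it).
- nets.landmark_of(camera, query): "pixel" ([row, column] in pixels: a listed point, or the origin of a listed thing).
The state is a dict: "time": time; "qpos": joint angles; "qvel": joint speeds; "joint_efforts": joint torques, N m; "tool_pos": TCP position; "tool_rot": TCP orientation; "contact_force": force on the tool from outside, world axes, zero at the start; "torque": the same for the moment, N m; "opening": finger opening in m; "grip_force": force on a finger pad.
Only numpy, scipy, OpenCV 4.12 (cv2) and the standard library are available. Lean on these libraries where they do the work, as an engineer would, in place of code of your own. Each camera call takes 0.05 s, during which the arm holds its last target. There are 200 camera calls.

TASK

The left drawer of the small white chest was left open, which keeps the right one blocked: push it fully home, pull the right drawer well out, put every yellow-capped jar from the worktop into it, and push that drawer fully home too. Then lock the chest: press down on its key while turning it back and forth until you find the place where the lock lets it sink in all the way, and leave it down. Leave the other things on the worktop where they are.

Things in the scene. Friction and masses are not known exactly. Their poses are not given: they have to be found in the camera images.
- chest: white steel bench chest, fixed, 220 deep x 300 wide x 95 high (mm), two blue-fronted drawers side by side. Origin: centre of its underside, on the worktop; own x points from its front to its back, y to the left as the robot sees it, z up. Its front is at own x = -110 mm, its top at z = 95 mm
- drawer_left (a joint): how far the left drawer is out, m: 0 shut, 0.135 fully out; slides along the chest's own -x, about 2 N of friction. While one drawer is out by more than about 10 mm an interlock inside the chest stops the other within 4 mm of shut
- drawer_right (a joint): how far the right drawer is out, m: 0 shut, 0.135 fully out; same as the left one
- drawer_left_handle (a point): middle of the left drawer's steel bar handle, 10 mm thick, 80 mm long, lying along the chest's y, its centre line 35 mm in front of the drawer front and 74 mm above the worktop; moves with the drawer; axes as the chest's. Pinch it from above; two posts join its ends to the front
- drawer_right_handle (a point): middle of the right drawer's bar handle, same as the left one
- drawer_right_floor (a point): point on the right drawer's floor, 14 mm above the worktop, mid-width, 52 mm behind the front panel's inner face; moves with the drawer; axes as the chest's. Floor: 52 mm ahead (-x), 136 mm back, 76 mm to each side; walls 16 mm above the floor, front panel top 80 mm above the worktop. Fully out, it is open above to 75 mm back of this point, then under the chest's top (underside at 83 mm)
- key_grip (a point): middle of the key's flat black head, 36 wide x 9 thick x 34 high (mm), upright on top of the chest near its front, on the lock's vertical axis; 137 mm above the worktop when the lock is out, 8 mm less when sunk. Own x along the head's width, y along its thickness (grip across it), z up. About 20 mm of shank and brass plunger show below the head
- key (a joint): angle of the key, rad, anticlockwise seen from above, 0 when the head's width lies along the chest's x; turns from -0.75 to 0.75 with about 0.03 N m of friction. The place where the lock lets it sink lies between -0.6 and 0.6, differs from start to start, cannot be seen, and is about 0.07 rad wide to either side
- plunger (a joint): how far the lock with its key is sunk, m: 0 out, 0.008 sunk all the way. It stays where it is left (about 2 N of friction) and sinks only while the key is at its place and both drawers are fully home; elsewhere it stops within 2.5 mm. Once sunk it keeps the key from turning and the drawers from opening
- jar_a: low white jar with a yellow screw cap, 48 across x 58 high (mm), 0.15 kg, stands upright; origin: centre of its underside. There are three or four of these, left of the chest, in front of the big grey instrument, whose front stands at about x = 0.68 m (y above -0.04 m): carry past it on the near side. None: not there this time
- jar_b: another, the same as jar_a
- jar_c: another, the same as jar_a
- jar_d: another, the same as jar_a
- rinse_can: white jerry can, 70 x 109 x 287 mm; leave it alone; origin: centre of its underside
- wash_bottle: white wash bottle with a blue cap and bent spout, 63 x 95 x 198 mm; leave it alone; origin: centre of its underside
- calculator: black calculator, 132 x 90 x 15 mm; leave it alone; origin: centre of its underside
- red_reagent: white reagent bottle with a red cap, 60 x 60 x 148 mm; leave it alone; origin: centre of its underside
- flask: glass volumetric flask with a blue stopper, 49 x 49 x 159 mm; leave it alone; origin: centre of its underside
There are look-alikes about, which are no part of the job. Leave any purple look-alike of the jar_c alone. Leave any blue look-alike of the jar_b alone.

How it is judged:
By the outcome, as a careful person would: the job done as asked, in the order asked, and still so for the second after the job is handed in, with the robot touching nothing.
Of jar_a, jar_b, jar_c, jar_d only 3 to 4 are there at a start; the rules pass over those that are not, and their reading is None.
At some moment in a run one of jar_a, jar_b, jar_c, jar_d may be knocked a few centimetres aside while the robot is not near it.
It also fails if it takes over 210 s, if anything falls off the work surface, if the arm or the gripper's body presses on something with over 40 N, if the wrist force passes 120 N, or if a joint passes its speed limit or range.

## Working session

There is one attempt and no reset: what is moved stays moved. The work goes in short steps, Python scripts to look and compute and a tool call to move; the robot and the scene stay as the last step left them, time stands still between calls to the robot, and variables do not carry over. Pictures are saved under pics/ and viewed, at most 14 in all, crops included, and the job is handed in when it is done.

Besides the shell and the picture viewer there is one more tool, called after "Call:" in YAML: its name, and indented under it one key for each argument. step_arm: Moves the arm, as the interface text tells. Its arguments: {"type":"object","properties":{"steps":{"type":"array","items":{"type":"object","properties":{"x":{"type":"number","minimum":-1,"maximum":1},"y":{"type":"number","minimum":-1,"maximum":1},"z":{"type":"number","minimum":-1,"maximum":1},"rx":{"type":"number","minimum":-1,"maximum":1},"ry":{"type":"number","minimum":-1,"maximum":1},"rz":{"type":"number","minimum":-1,"maximum":1},"claw":{"type":"number"}}}},"squeeze":{"type":"number"}},"required":["steps"]}

```bash
mkdir -p pics; cat > h.py <<'E'
import numpy as np, cv2
from cell import robot, read_camera, camera_params, nets
def world(cam, D, rows, cols):
    p=camera_params(cam); z=D[rows,cols]
    c=np.stack([(cols-p["cx"])/p["fx"]*z,(rows-p["cy"])/p["fy"]*z,z],-1)
    return (c-np.array(p["t"]))@np.array(p["R"])
def atz(cam,row,col,z):
    p=camera_params(cam); R=np.array(p["R"]); o=-R.T@np.array(p["t"])
    d=R.T@np.array([(col-p["cx"])/p["fx"],(row-p["cy"])/p["fy"],1]); return o+d*(z-o[2])/d[2]
E
python3 - <<'E'
from h import *
np.set_printoptions(precision=3,suppress=True)
for c in("scene","top"):
    I,D=read_camera(c); cv2.imwrite(f"pics/{c}0.png",I); p=camera_params(c); R=np.array(p["R"]);print(c,-R.T@np.array(p["t"]),R[2])
    for q in("jar_a","chest"):
        for d in nets.masks_of(c,q):
            r,cc=np.nonzero(d["region"]&(D>0)); W=world(c,D,r,cc); print(q,round(d["conf"],2),d["box"],np.median(W,0),W.min(0),W.max(0),I[r,cc].mean(0))
    for q in("drawer_left_handle","drawer_right_handle","key_grip","chest"):
        for d in nets.landmark_of(c,q)[:2]: print(q,round(d["conf"],2),d["pixel"])
s=robot.observe();print(s)
E
```

```text
scene [-0.691  0.732  1.177] [ 0.708 -0.355 -0.611]
jar_a 0.67 [317.3, 262.1, 331.7, 284.8] [0.482 0.124 0.038] [ 0.465  0.065 -0.004] [0.574 0.143 0.062] [ 80.476 174.12  186.774]
jar_a 0.66 [379.8, 257.2, 389.4, 277.1] [ 0.427 -0.04   0.035] [ 0.233 -0.067 -0.011] [0.476 0.087 0.226] [148.864  75.223  31.301]
jar_a 0.6 [276.9, 282.5, 293.0, 306.6] [0.461 0.263 0.031] [ 0.442  0.21  -0.011] [0.558 0.284 0.063] [ 78.412 170.299 182.625]
jar_a 0.58 [347.2, 264.3, 367.7, 288.4] [0.426 0.049 0.035] [ 0.412  0.02  -0.005] [0.462 0.068 0.062] [ 83.105 171.612 183.654]
jar_a 0.56 [310.6, 288.2, 327.5, 314.9] [0.392 0.191 0.034] [ 0.376  0.141 -0.01 ] [0.452 0.21  0.061] [136.508  50.269 107.914]
chest 0.62 [348.8, 163.9, 439.8, 247.7] [ 0.648 -0.2    0.088] [ 0.458 -0.762 -0.23 ] [ 1.141 -0.114  0.154] [183.969 190.525 192.451]
drawer_right_handle 0.71 [283.8, 358.2]
drawer_right_handle 0.36 [190.9, 413.4]
key_grip 0.5 [189.5, 412.8]
chest 0.64 [213.3, 406.1]
chest 0.36 [298.6, 285.9]
top [0.228 0.089 1.66 ] [ 0.205  0.014 -0.979]
jar_a 0.79 [259.6, 247.1, 273.8, 264.3] [0.472 0.253 0.055]
[... 711 characters left out ...]
646 215.79 ]
chest 0.71 [396.2, 245.7, 431.6, 285.6] [ 0.504 -0.193  0.037] [ 0.421 -0.255 -0.009] [ 0.576 -0.145  0.091] [150.585 139.918 129.909]
drawer_right_handle 0.89 [255.8, 465.3]
key_grip 0.61 [224.4, 435.6]
key_grip 0.19 [280.9, 184.7]
{'time': 0.7, 'qpos': array([-1.476,  0.342,  1.524,  0.   ,  1.275, -0.146]), 'qvel': array([-0.001, -0.001,  0.001, -0.002,  0.001, -0.   ]), 'joint_efforts': array([  0.001, -43.102, -24.445,   0.072,   0.048,  -0.   ]), 'tool_pos': array([ 0.125, -0.51 ,  0.227]), 'tool_rot': array([3.141, 0.   , 0.241]), 'contact_force': array([ 0.255, -0.58 , -0.215]), 'torque': array([-0.02 ,  0.037, -0.005]), 'grip_force': 0.0, 'opening': 0.09182863586231517}
```

```bash
python3 - <<'E'
import cv2
a=cv2.imread("pics/top0.png"); 
cv2.imwrite("pics/top0c.png",cv2.resize(a[150:330,230:510],(800,514),interpolation=cv2.INTER_CUBIC))
b=cv2.imread("pics/scene0.png")
cv2.imwrite("pics/scene0c.png",cv2.resize(b[120:330,260:500],(686,600),interpolation=cv2.INTER_CUBIC))
E
```

```text
(no output)
```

View pics/top0c.png

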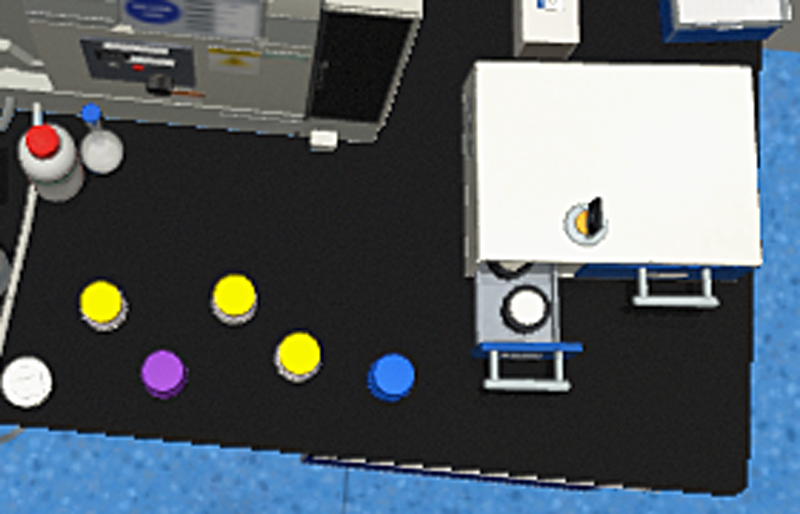

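View pics/scene0c.png

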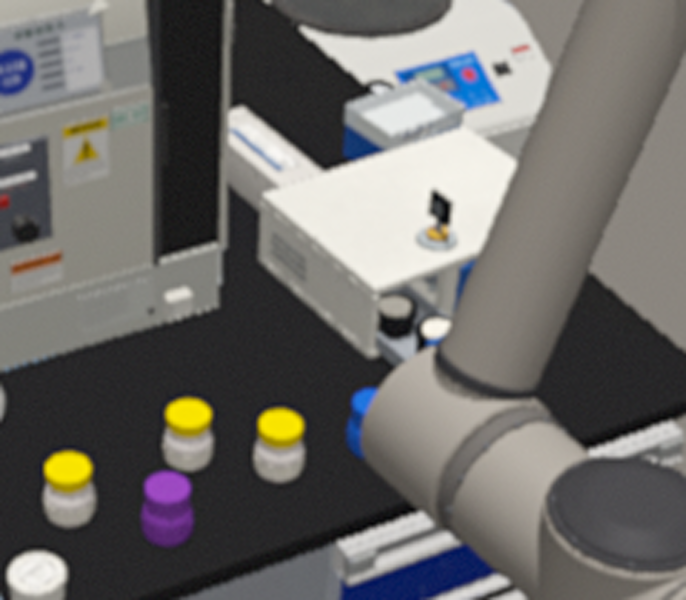

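The top crop shows three yellow-capped jars at (102,303), (235,298) and (299,355). The look-alikes are purple (163,373), blue (392,376) and a white cap (25,380). The left drawer is open with its handle at (527,384), the right handle is at (676,300), and the key is at (592,218). Next I measure the poses precisely.

```bash
cat >> h.py <<'E'
def jars(pr=True):
    I,D=read_camera("top"); h=cv2.cvtColor(I,cv2.COLOR_BGR2HSV); m=cv2.inRange(h,(22,140,110),(38,255,255))
    n,l,st,ce=cv2.connectedComponentsWithStats(m); out=[]
    for i in range(1,n):
        if st[i,4]<25: continue
        w=atz("top",ce[i][1],ce[i][0],0.056); out.append(w); print("yellow",st[i],w.round(4),D[l==i].mean().round(3))
    return I,D
E
python3 - <<'E'
from h import *
np.set_printoptions(precision=4,suppress=True)
I,D=jars()
r,c=np.mgrid[150:330,360:520]; r=r.ravel();c=c.ravel()
k=D[r,c]>0; r,c=r[k],c[k]; W=world("top",D,r,c)
t=(abs(W[:,2]-.095)<.006)&(W[:,0]<.9)&(W[:,1]<-.1)
m=np.zeros((480,640),np.uint8); m[r[t],c[t]]=255; m=cv2.morphologyEx(m,cv2.MORPH_OPEN,np.ones((5,5))); 
print("topz",W[t,2].mean())
rr,cc=np.nonzero(m); P=np.array([atz("top",a,b,.095)[:2] for a,b in zip(rr,cc)],np.float32)
print(cv2.minAreaRect(P), cv2.boxPoints(cv2.minAreaRect(P)))
k=W[:,2]>.105; k&=(W[:,0]<.75)&(W[:,1]<-.15)&(W[:,2]<.17); print("key pts",W[k])
for nm,b in (("L",(276,292,392,436)),("R",(240,264,440,492))):
    s=(r>=b[0])&(r<b[1])&(c>=b[2])&(c<b[3])&(abs(W[:,2]-.079)<.008)&(W[:,0]<.56)
    print(nm,s.sum(),W[s].mean(0),W[s].min(0),W[s].max(0))
    if nm=="R" or 1:
        for a in range(b[0],b[1],2): print(a,[int(1000*x) for x in W[(r==a)&(c>=b[2])&(c<b[3])][:,2]][::3])
E
```

```text
yellow [154  85   9   6  32] [0.9963 0.668  0.056 ] 1.381
yellow [305 246  14  15 165] [0.4985 0.1141 0.056 ] 1.628
yellow [258 248  15  15 167] [0.4773 0.256  0.056 ] 1.597
yellow [328 266  14  15 166] [0.4424 0.0389 0.056 ] 1.614
topz 0.09522857252047127
((0.6730432510375977, -0.2810318171977997), (0.2175694704055786, 0.29938995838165283), 5.600785255432129) [[ 0.5502 -0.1427]
 [ 0.5794 -0.4406]
 [ 0.7959 -0.4194]
 [ 0.7667 -0.1214]]
key pts [[ 0.7441 -0.1896  0.1051]
 [ 0.7479 -0.3693  0.1087]
 [ 0.7263 -0.2058  0.1055]
 [ 0.7152 -0.286   0.1051]
 [ 0.7102 -0.332   0.1051]
 [ 0.7029 -0.3564  0.1059]
 [ 0.6552 -0.1915  0.1054]
 [ 0.6469 -0.3312  0.1059]
 [ 0.6288 -0.1778  0.1056]
 [ 0.6301 -0.1899  0.1051]
 [ 0.6196 -0.2472  0.1469]
 [ 0.6176 -0.2481  0.1559]
 [ 0.6182 -0.2513  0.1545]
 [ 0.6166 -0.2446  0.1458]
 [ 0.6149 -0.2459  0.1534]
 [ 0.6143 -0.248   0.1571]
 [ 0.616  -0.2522  0.1513]
 [ 0.6167 -0.2448  0.1325]
 [ 0.6137 -0.245   0.1451]
 [ 0.6125 -0.2466  0.1511]
 [ 0.6119 -0.2487  0.1545]
 [ 0.6118 -0.2512  0.1563]
 [ 0.62   -0.2477  0.1059]
 [ 0.6133 -0.2446  0.1339]
 [ 0
[... 3078 characters left out ...]

244 [60, 59, 67, 66, 71, 74, 70, 64, 66, 70, 77, 74, 74, 81, 75, 70, 77, 75]
246 [25, 34, 27, 28, 26, 81, 43, 42, 38, 45, 43, 46, 78, 45, 47, 48, 46, 0]
248 [-2, 3, -7, -1, -2, 80, 1, 2, 3, -4, 2, 3, 72, 0, -1, 0, 2, -3]
250 [-2, -2, 1, 0, -3, 83, -1, -1, -4, -5, 0, -1, 75, 0, -7, 0, -1, -6]
252 [0, -2, -5, -4, 2, 77, 0, -1, -1, 3, -1, 2, 84, -1, -7, -5, 3]
254 [2, -4, 0, -9, 75, 76, 82, 75, 73, 72, 81, 82, 79, 79, 2, -2, 1, 7]
256 [0, -2, -5, -5, 71, 73, 73, 84, 71, 79, 77, 79, 73, 77, -8, -2, 0]
258 [2, -1, -2, -6, 3, -5, 4, -3, -6, 3, 0, 0, 4, 3, 2, 3, -1, 4]
260 [0, -1, 7, 1, -4, 3, 0, 0, 4, 5, -3, 6, 6, 2, 0, 4, 3, -4]
262 [-2, -4, -2, 3, 7, 0, 3, -3, 3, -8, 0, 6, -2, -2, 8, -5, -3, 1]
```

```bash
cat >> h.py <<'E'
Y=0.0977; C0=np.array([0.6725,-0.281]); ux=np.array([np.cos(Y),np.sin(Y)]); uy=np.array([-np.sin(Y),np.cos(Y)])
def own(p): d=np.array(p[:2])-C0; return np.array([d@ux,d@uy])
def wor(o): return C0+o[0]*ux+o[1]*uy
from scipy.spatial.transform import Rotation as Ro
def go(o,z,yaw=Y,w=False):
    s=robot.observe(); R=Ro.from_euler("xyz",s["tool_rot"]); t=np.append(np.array(o) if w else wor(o),z)
    d=R.inv().apply(t-s["tool_pos"]); v=(R.inv()*Ro.from_euler("xyz",[np.pi,0,yaw])).as_rotvec()
    print("own",own(s["tool_pos"]).round(4),"z",s["tool_pos"][2].round(4),"d",(d/.75).round(4),"rot",(v/(np.pi/4)).round(3),"t",s["time"],"r",np.hypot(*t[:2]).round(3))
E
python3 - <<'E'
from h import *
np.set_printoptions(precision=4,suppress=True)
I=cv2.imread("pics/top0.png"); _,D=read_camera("top")
for nm,(r0,r1,c0,c1) in dict(L=(281,290,392,440),R=(252,260,440,492)).items():
    r,c=np.mgrid[r0:r1,c0:c1]; r=r.ravel();c=c.ravel(); W=world("top",D,r,c); k=(W[:,2]>.055)&(W[:,2]<.1)
    print(nm,r[k].mean(),c[k].min(),c[k].max()); 
    O=np.array([own(atz("top",a,b,.075)) for a,b in zip(r[k],c[k])]); print(O.min(0),O.max(0),np.median(O,0),np.histogram(O[:,0],12))
r,c=np.mgrid[210:240,420:450]; r=r.ravel();c=c.ravel(); W=world("top",D,r,c); k=(W[:,2]>.12)&(W[:,2]<.17); rect=cv2.minAreaRect(W[k,:2].astype(np.float32)); print("key",rect,own(rect[0]),np.median(W[k],0))
q=W[k]; q=q[q[:,2]>.147][:,:2]; m=q.mean(0); u=np.linalg.svd(q-m)[2][0]; print(m,own(m),np.arctan2(u[1],u[0])-Y, "yaw rel (mod pi)")
s=robot.observe(); go([-.30,.095],.06)
E
```

```text
L 284.25 399 429
[-0.2387  0.0579] [-0.2236  0.148 ] [-0.2327  0.1031] (array([28,  0, 30,  0, 31,  0,  0, 29,  0,  5,  0,  5]), array([-0.2387, -0.2374, -0.2362, -0.2349, -0.2337, -0.2324, -0.2312,
       -0.2299, -0.2287, -0.2274, -0.2262, -0.2249, -0.2236]))
R 254.9646017699115 452 481
[-0.1508 -0.1042] [-0.1354 -0.0158] [-0.1446 -0.0648] (array([13,  0, 29,  0, 30,  0,  0, 29,  0,  6,  0,  6]), array([-0.1508, -0.1495, -0.1482, -0.1469, -0.1456, -0.1443, -0.1431,
       -0.1418, -0.1405, -0.1392, -0.1379, -0.1367, -0.1354]))
key ((0.601555585861206, -0.24889197945594788), (0.034521229565143585, 0.008839992806315422), 3.2638139724731445) [-0.0675  0.0389] [ 0.6014 -0.2479  0.1491]
[ 0.6023 -0.2494] [-0.0668  0.0383] -3.154945860422088 yaw rel (mod pi)
own [-0.567  -0.1744] z 0.2268 d [ 0.4036 -0.3048  0.2223] rot [ 0.    -0.     0.182] t 0.8 r 0.424
```

Call:
step_arm:
  steps:
    - {"x": 0.2, "y": -0.15, "z": 0.1, "rz": 0.182, "claw": -1}
    - {"x": 0.404, "y": -0.305, "z": 0.1, "rz": 0.182, "claw": -1}
    - {"x": 0.404, "y": -0.305, "z": 0.1, "rz": 0.182, "claw": -1}
    - {"x": 0.404, "y": -0.305, "z": 0.1, "rz": 0.182, "claw": -1}
    - {"x": 0.404, "y": -0.305, "z": 0.1, "rz": 0.182, "claw": -1}
    - {"x": 0.404, "y": -0.305, "z": 0.1, "rz": 0.182, "claw": -1}
    - {"x": 0.404, "y": -0.305, "z": 0.1, "rz": 0.182, "claw": -1}
    - {"x": 0.404, "y": -0.305, "z": 0.1, "rz": 0.182, "claw": -1}
    - {"x": 0.404, "y": -0.305, "z": 0.223, "rz": 0.182, "claw": -1}
    - {"x": 0.404, "y": -0.305, "z": 0.223, "rz": 0.182, "claw": -1}
    - {"x": 0.404, "y": -0.305, "z": 0.223, "rz": 0.182, "claw": -1}
    - {"x": 0.404, "y": -0.305, "z": 0.223, "rz": 0.182, "claw": -1}

```text
$.steps[0]: bad value
```

```bash
python3 -c "
from h import *
go([-.25,.1],.058); go([-.158,.1],.058)"
```

```text
own [-0.567  -0.1744] z 0.2268 d [ 0.4705 -0.3019  0.225 ] rot [ 0.    -0.     0.182] t 0.8 r 0.462
own [-0.567  -0.1744] z 0.2268 d [ 0.5919 -0.2844  0.225 ] rot [ 0.    -0.     0.182] t 0.8 r 0.542
```

Call:
step_arm:
  steps:
    - {"x": 0.2, "y": -0.15, "z": 0.1, "rx": 0, "ry": 0, "rz": 0.182, "claw": -1}
    - {"x": 0.404, "y": -0.305, "z": 0.1, "rx": 0, "ry": 0, "rz": 0.182, "claw": -1}
    - {"x": 0.404, "y": -0.305, "z": 0.1, "rx": 0, "ry": 0, "rz": 0.182, "claw": -1}
    - {"x": 0.404, "y": -0.305, "z": 0.1, "rx": 0, "ry": 0, "rz": 0.182, "claw": -1}
    - {"x": 0.404, "y": -0.305, "z": 0.1, "rx": 0, "ry": 0, "rz": 0.182, "claw": -1}
    - {"x": 0.404, "y": -0.305, "z": 0.1, "rx": 0, "ry": 0, "rz": 0.182, "claw": -1}
    - {"x": 0.404, "y": -0.305, "z": 0.1, "rx": 0, "ry": 0, "rz": 0.182, "claw": -1}
    - {"x": 0.404, "y": -0.305, "z": 0.1, "rx": 0, "ry": 0, "rz": 0.182, "claw": -1}
    - {"x": 0.404, "y": -0.305, "z": 0.223, "rx": 0, "ry": 0, "rz": 0.182, "claw": -1}
    - {"x": 0.404, "y": -0.305, "z": 0.223, "rx": 0, "ry": 0, "rz": 0.182, "claw": -1}
    - {"x": 0.404, "y": -0.305, "z": 0.223, "rx": 0, "ry": 0, "rz": 0.182, "claw": -1}
    - {"x": 0.404, "y": -0.305, "z": 0.223, "rx": 0, "ry": 0, "rz": 0.182, "claw": -1}

```text
time: 1.8
tool_pos: [0.3634, -0.2116, 0.0555]
tool_rot: [-3.135, 0.006, 0.101]
contact_force: [-1.9, 0.3, 0.4]
opening: 0.0162
grip_force: 0.0
```

```bash
python3 -c "
from h import *
go([-.26,.1],.058); go([-.162,.1],.058)"
```

```text
own [-0.3008  0.0992] z 0.0555 d [ 0.0544 -0.0009 -0.0037] rot [-0.009  0.008  0.004] t 1.8 r 0.454
own [-0.3008  0.0992] z 0.0555 d [ 0.1851 -0.0005 -0.0045] rot [-0.009  0.008  0.004] t 1.8 r 0.539
```

Call:
step_arm:
  steps:
    - {"x": 0.04, "y": 0, "z": 0, "rx": 0, "ry": 0, "rz": 0, "claw": -1}
    - {"x": 0.06, "y": 0, "z": 0, "rx": 0, "ry": 0, "rz": 0, "claw": -1}
    - {"x": 0.08, "y": 0, "z": 0, "rx": 0, "ry": 0, "rz": 0, "claw": -1}
    - {"x": 0.1, "y": 0, "z": 0, "rx": 0, "ry": 0, "rz": 0, "claw": -1}
    - {"x": 0.12, "y": 0, "z": 0, "rx": 0, "ry": 0, "rz": 0, "claw": -1}
    - {"x": 0.14, "y": 0, "z": 0, "rx": 0, "ry": 0, "rz": 0, "claw": -1}
    - {"x": 0.16, "y": 0, "z": 0, "rx": 0, "ry": 0, "rz": 0, "claw": -1}
    - {"x": 0.17, "y": 0, "z": 0, "rx": 0, "ry": 0, "rz": 0, "claw": -1}
    - {"x": 0.175, "y": 0, "z": 0, "rx": 0, "ry": 0, "rz": 0, "claw": -1}
    - {"x": 0.18, "y": 0, "z": 0, "rx": 0, "ry": 0, "rz": 0, "claw": -1}
    - {"x": 0.18, "y": 0, "z": 0, "rx": 0, "ry": 0, "rz": 0, "claw": -1}

```text
time: 2.72
tool_pos: [0.4996, -0.2026, 0.06]
tool_rot: [3.141, -0.001, 0.098]
contact_force: [0.4, 1.1, -0.3]
opening: 0.0003
grip_force: 0.0
```

```bash
python3 -c "
from h import *
go([-.155,.1],.058);I,D=read_camera('top')
cv2.imwrite('pics/t1.png',cv2.resize(I[200:310,360:510],(750,550),interpolation=cv2.INTER_CUBIC))"
```

```text
own [-0.1645  0.0949] z 0.06 d [ 0.0126 -0.0068  0.0027] rot [ 0.001 -0.001 -0.   ] t 2.7167 r 0.545
```

View pics/t1.png

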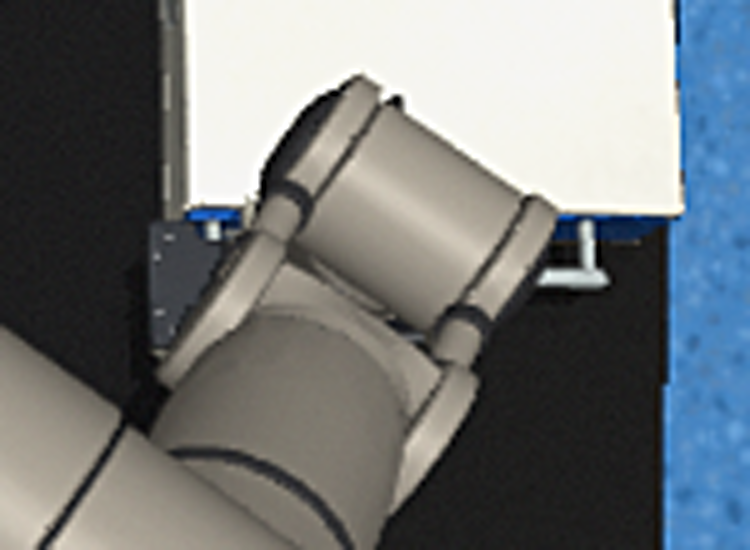

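The arm hides the left handle in this view, though a little blue front shows at (215,215). I'll keep pushing until the force rises.

Call:
step_arm:
  steps:
    - {"x": 0.006, "y": 0, "z": 0, "rx": 0, "ry": 0, "rz": 0, "claw": -1}
    - {"x": 0.012, "y": 0, "z": 0, "rx": 0, "ry": 0, "rz": 0, "claw": -1}
    - {"x": 0.012, "y": 0, "z": 0, "rx": 0, "ry": 0, "rz": 0, "claw": -1}
    - {"x": 0.012, "y": 0, "z": 0, "rx": 0, "ry": 0, "rz": 0, "claw": -1}

```text
time: 3.1
tool_pos: [0.5048, -0.2016, 0.0595]
tool_rot: [-3.14, 0.007, 0.098]
contact_force: [-14.9, -3.7, 9.2]
opening: 0.0006
grip_force: 7.6
```

```bash
python3 -c "
from h import *
go([-.155,.1],.058)"
```

```text
own [-0.1592  0.0954] z 0.0595 d [ 0.0056 -0.0062  0.0019] rot [-0.002  0.009  0.001] t 3.1 r 0.545
```

Call:
step_arm:
  steps:
    - {"x": -0.055, "y": 0, "z": 0, "rx": 0, "ry": 0, "rz": 0, "claw": -1}
    - {"x": -0.055, "y": 0, "z": -0.1, "rx": 0, "ry": 0, "rz": 0, "claw": -1}
    - {"x": -0.055, "y": 0.1, "z": -0.1, "rx": 0, "ry": 0, "rz": 0, "claw": -1}
    - {"x": -0.055, "y": 0.2, "z": -0.1, "rx": 0, "ry": 0, "rz": 0, "claw": -1}
    - {"x": 0.046, "y": 0.22, "z": -0.1, "rx": 0, "ry": 0, "rz": 0, "claw": -1}
    - {"x": 0.046, "y": 0.22, "z": -0.1, "rx": 0, "ry": 0, "rz": 0, "claw": -1}
    - {"x": 0.046, "y": 0.22, "z": -0.1, "rx": 0, "ry": 0, "rz": 0, "claw": -1}
    - {"x": 0.046, "y": 0.22, "z": -0.1, "rx": 0, "ry": 0, "rz": 0, "claw": -1}
    - {"x": 0.046, "y": 0.22, "z": -0.1, "rx": 0, "ry": 0, "rz": 0, "claw": -1}
    - {"x": 0.046, "y": 0.22, "z": -0.1, "rx": 0, "ry": 0, "rz": 0, "claw": -1}
    - {"x": 0.046, "y": 0.22, "z": -0.1, "rx": 0, "ry": 0, "rz": 0, "claw": -1}

```text
time: 4.02
tool_pos: [0.558, -0.3611, 0.1343]
tool_rot: [-3.14, 0.001, 0.098]
contact_force: [-0.4, 0.8, -0.3]
opening: 0.0005
grip_force: 0.0
```

```bash
python3 -c "
from h import *
go([-.125,-.07],.058)"
```

```text
own [-0.1218 -0.0686] z 0.1343 d [-0.0042  0.002   0.1017] rot [-0.001  0.001  0.001] t 4.0167 r 0.663
```

Call:
step_arm:
  steps:
    - {"x": -0.004, "y": 0.002, "z": 0, "rx": 0, "ry": 0, "rz": 0, "claw": -1}
    - {"x": -0.004, "y": 0.002, "z": 0.05, "rx": 0, "ry": 0, "rz": 0, "claw": -1}
    - {"x": -0.004, "y": 0.002, "z": 0.075, "rx": 0, "ry": 0, "rz": 0, "claw": -1}
    - {"x": -0.004, "y": 0.002, "z": 0.1, "rx": 0, "ry": 0, "rz": 0, "claw": -1}
    - {"x": -0.004, "y": 0.002, "z": 0.1, "rx": 0, "ry": 0, "rz": 0, "claw": -1}

```text
time: 4.43
tool_pos: [0.5533, -0.3619, 0.0557]
tool_rot: [-3.136, 0.005, 0.098]
contact_force: [-1.1, 0.5, -0.7]
opening: 0.0004
grip_force: 0.0
```

```bash
python3 -c "
from h import *
go([-.257,-.07],.058)"
```

```text
own [-0.1265 -0.0689] z 0.0557 d [-0.174   0.0014 -0.0021] rot [-0.007  0.007  0.   ] t 4.4333 r 0.566
```

Call:
step_arm:
  steps:
    - {"x": -0.01, "y": 0, "z": 0, "rx": 0, "ry": 0, "rz": 0, "claw": -1}
    - {"x": -0.03, "y": 0, "z": 0, "rx": 0, "ry": 0, "rz": 0, "claw": -1}
    - {"x": -0.05, "y": 0, "z": 0, "rx": 0, "ry": 0, "rz": 0, "claw": -1}
    - {"x": -0.07, "y": 0, "z": 0, "rx": 0, "ry": 0, "rz": 0, "claw": -1}
    - {"x": -0.09, "y": 0, "z": 0, "rx": 0, "ry": 0, "rz": 0, "claw": -1}
    - {"x": -0.11, "y": 0, "z": 0, "rx": 0, "ry": 0, "rz": 0, "claw": -1}
    - {"x": -0.13, "y": 0, "z": 0, "rx": 0, "ry": 0, "rz": 0, "claw": -1}
    - {"x": -0.15, "y": 0, "z": 0, "rx": 0, "ry": 0, "rz": 0, "claw": -1}
    - {"x": -0.165, "y": 0, "z": 0, "rx": 0, "ry": 0, "rz": 0, "claw": -1}
    - {"x": -0.175, "y": 0, "z": 0, "rx": 0, "ry": 0, "rz": 0, "claw": -1}
    - {"x": -0.18, "y": 0, "z": 0, "rx": 0, "ry": 0, "rz": 0, "claw": -1}
    - {"x": -0.18, "y": 0, "z": 0, "rx": 0, "ry": 0, "rz": 0, "claw": -1}

```text
time: 5.43
tool_pos: [0.4196, -0.3747, 0.0606]
tool_rot: [-3.137, 0.002, 0.097]
contact_force: [-3.7, 8.4, -1.0]
opening: 0.0003
grip_force: 4.4
```

```bash
python3 -c "
from h import *
go([-.257,-.07],.2);go([0.4424,0.0389],.15,w=True)"
```

```text
own [-0.2609 -0.0686] z 0.0606 d [ 0.0048  0.0011 -0.1859] rot [-0.006  0.002 -0.001] t 5.4333 r 0.566
own [-0.2609 -0.0686] z 0.0606 d [ 0.0836 -0.5464 -0.117 ] rot [-0.006  0.002 -0.001] t 5.4333 r 0.444
```

Call:
step_arm:
  steps:
    - {"x": 0.005, "y": 0, "z": 0, "rx": 0, "ry": 0, "rz": 0, "claw": -1}
    - {"x": 0.005, "y": 0, "z": -0.12, "rx": 0, "ry": 0, "rz": 0, "claw": -1}
    - {"x": 0.005, "y": 0, "z": -0.12, "rx": 0, "ry": 0, "rz": 0, "claw": -1}
    - {"x": 0.005, "y": 0, "z": -0.12, "rx": 0, "ry": 0, "rz": 0, "claw": -1}
    - {"x": 0.083, "y": -0.546, "z": -0.12, "rx": 0, "ry": 0, "rz": 0, "claw": 0.7}
    - {"x": 0.083, "y": -0.546, "z": -0.12, "rx": 0, "ry": 0, "rz": 0, "claw": 0.7}
    - {"x": 0.083, "y": -0.546, "z": -0.12, "rx": 0, "ry": 0, "rz": 0, "claw": 0.7}
    - {"x": 0.083, "y": -0.546, "z": -0.12, "rx": 0, "ry": 0, "rz": 0, "claw": 0.7}
    - {"x": 0.083, "y": -0.546, "z": -0.12, "rx": 0, "ry": 0, "rz": 0, "claw": 0.7}

```text
time: 6.18
tool_pos: [0.4342, -0.1674, 0.1514]
tool_rot: [3.139, -0.003, 0.097]
contact_force: [1.0, 0.2, 0.4]
opening: 0.029
grip_force: 0.0
```

```bash
python3 - <<'E'
from h import *
np.set_printoptions(precision=4,suppress=True)
I,D=jars(); cv2.imwrite('pics/t2.png',cv2.resize(I[150:330,230:510],(800,514),interpolation=cv2.INTER_CUBIC))
S,D2=read_camera("scene"); cv2.imwrite('pics/s2.png',cv2.resize(S[120:330,260:500],(686,600),interpolation=cv2.INTER_CUBIC))
r,c=np.mgrid[255:330,435:490]; r=r.ravel();c=c.ravel(); W=world("top",D,r,c); k=(W[:,2]>.06)&(W[:,2]<.1)
O=np.array([own(atz("top",a,b,.077)) for a,b in zip(r[k],c[k])]); print(np.histogram(O[:,0],20,(-.3,-.2)),O[:,1].min(),O[:,1].max())
f=(W[:,2]<.04)&(W[:,2]>.005); O=np.array([own(w) for w in W[f]]); print(np.percentile(O,[1,5,50,95,99],axis=0))
go([0.4424,0.0389],.026,w=True)
E
```

```text
yellow [305 246  14  15 164] [0.4983 0.1141 0.056 ] 1.628
yellow [258 248  15  15 163] [0.4771 0.2559 0.056 ] 1.626
yellow [328 266  14  15 165] [0.4422 0.0389 0.056 ] 1.614
(array([ 0,  0,  0,  0, 30, 61, 18,  5, 11, 12,  5, 17, 67, 32, 23,  0,  0,
        0,  0,  0]), array([-0.3  , -0.295, -0.29 , -0.285, -0.28 , -0.275, -0.27 , -0.265,
       -0.26 , -0.255, -0.25 , -0.245, -0.24 , -0.235, -0.23 , -0.225,
       -0.22 , -0.215, -0.21 , -0.205, -0.2  ])) -0.12177439145047092 -0.01135518255943296
[[-0.3305 -0.1404]
 [-0.3151 -0.1359]
 [-0.191  -0.1011]
 [-0.1375 -0.0413]
 [-0.1343 -0.0066]]
own [-0.226   0.1399] z 0.1513 d [ 0.0388 -0.2677  0.1672] rot [ 0.    -0.002  0.007] t 6.2833 r 0.444
```

View pics/t2.png

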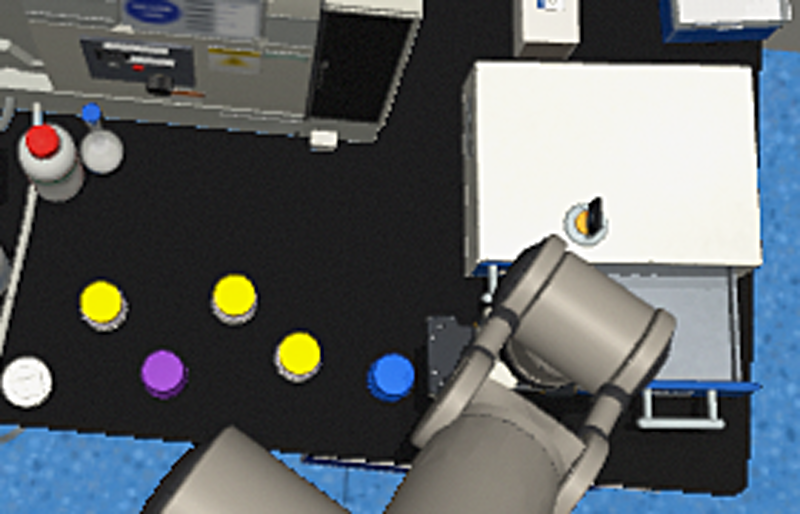

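The right drawer is open with a clear floor at (700,310), and its bar is at (682,422). The jars have not moved. I'm going to the jar at (299,355).

Call:
step_arm:
  steps:
    - {"x": 0.039, "y": -0.268, "z": 0, "rx": 0, "ry": 0, "rz": 0, "claw": 0.7}
    - {"x": 0.039, "y": -0.268, "z": 0, "rx": 0, "ry": 0, "rz": 0, "claw": 0.7}
    - {"x": 0.039, "y": -0.268, "z": 0, "rx": 0, "ry": 0, "rz": 0, "claw": 0.7}
    - {"x": 0.039, "y": -0.268, "z": 0, "rx": 0, "ry": 0, "rz": 0, "claw": 0.7}
    - {"x": 0.039, "y": -0.268, "z": 0, "rx": 0, "ry": 0, "rz": 0, "claw": 0.7}
    - {"x": 0.039, "y": -0.268, "z": 0, "rx": 0, "ry": 0, "rz": 0, "claw": 0.7}
    - {"x": 0.039, "y": -0.268, "z": 0.05, "rx": 0, "ry": 0, "rz": 0, "claw": 0.7}
    - {"x": 0.039, "y": -0.268, "z": 0.05, "rx": 0, "ry": 0, "rz": 0, "claw": 0.7}
    - {"x": 0.039, "y": -0.268, "z": 0.05, "rx": 0, "ry": 0, "rz": 0, "claw": 0.7}

```text
time: 7.03
tool_pos: [0.4431, 0.0336, 0.1122]
tool_rot: [-3.142, 0.002, 0.098]
contact_force: [0.6, 0.0, 0.5]
opening: 0.0776
grip_force: 0.0
```

```bash
python3 - <<'E'
from h import *
go([0.4420,0.0389],.026,w=True)
E
```

```text
own [-0.1976  0.3355] z 0.1122 d [-0.0005 -0.0071  0.1149] rot [-0.     0.003 -0.   ] t 7.0333 r 0.444
```

Call:
step_arm:
  steps:
    - {"x": 0, "y": -0.007, "z": 0, "rx": 0, "ry": 0, "rz": 0, "claw": 0.7}
    - {"x": 0, "y": -0.007, "z": 0.05, "rx": 0, "ry": 0, "rz": 0, "claw": 0.7}
    - {"x": 0, "y": -0.007, "z": 0.1, "rx": 0, "ry": 0, "rz": 0, "claw": 0.7}
    - {"x": 0, "y": -0.007, "z": 0.114, "rx": 0, "ry": 0, "rz": 0, "claw": 0.7}
    - {"x": 0, "y": -0.007, "z": 0.114, "rx": 0, "ry": 0, "rz": 0, "claw": 0.7}
    - {"x": 0, "y": -0.007, "z": 0.114, "rx": 0, "ry": 0, "rz": 0, "claw": -0.1}
    - {"x": 0, "y": -0.007, "z": 0.114, "rx": 0, "ry": 0, "rz": 0, "claw": -0.1}
    - {"x": 0, "y": -0.007, "z": 0.114, "rx": 0, "ry": 0, "rz": 0, "claw": -0.1}
    - {"x": 0, "y": -0.007, "z": 0.114, "rx": 0, "ry": 0, "rz": 0, "claw": -0.1}
    - {"x": 0, "y": -0.007, "z": 0.114, "rx": 0, "ry": 0, "rz": 0, "claw": -0.1}
  squeeze: 20

```text
time: 7.87
tool_pos: [0.444, 0.0393, 0.0274]
tool_rot: [3.141, -0.002, 0.098]
contact_force: [0.1, -0.2, 0.1]
opening: 0.0493
grip_force: 0.3
```

```bash
python3 - <<'E'
from h import *
go([-.198,-.104],.026)
E
```

```text
own [-0.1962  0.3411] z 0.0274 d [-0.0025  0.5935  0.0021] rot [ 0.001 -0.002  0.   ] t 7.8667 r 0.632
```

Call:
step_arm:
  steps:
    - {"x": 0, "y": 0, "z": 0, "rx": 0, "ry": 0, "rz": 0, "claw": -0.2}
    - {"x": 0, "y": 0, "z": 0, "rx": 0, "ry": 0, "rz": 0, "claw": -0.2}
    - {"x": 0, "y": 0, "z": 0, "rx": 0, "ry": 0, "rz": 0, "claw": -0.2}
    - {"x": 0, "y": 0, "z": -0.05, "rx": 0, "ry": 0, "rz": 0, "claw": -0.2}
    - {"x": 0, "y": 0, "z": -0.1, "rx": 0, "ry": 0, "rz": 0, "claw": -0.2}
    - {"x": 0, "y": 0, "z": -0.15, "rx": 0, "ry": 0, "rz": 0, "claw": -0.2}
    - {"x": 0, "y": 0.05, "z": -0.15, "rx": 0, "ry": 0, "rz": 0, "claw": -0.2}
    - {"x": 0, "y": 0.1, "z": -0.15, "rx": 0, "ry": 0, "rz": 0, "claw": -0.2}
    - {"x": 0, "y": 0.15, "z": -0.15, "rx": 0, "ry": 0, "rz": 0, "claw": -0.2}
    - {"x": 0, "y": 0.2, "z": -0.15, "rx": 0, "ry": 0, "rz": 0, "claw": -0.2}
    - {"x": 0, "y": 0.25, "z": -0.15, "rx": 0, "ry": 0, "rz": 0, "claw": -0.2}
    - {"x": 0, "y": 0.3, "z": -0.15, "rx": 0, "ry": 0, "rz": 0, "claw": -0.2}

```text
time: 8.87
tool_pos: [0.4649, -0.1862, 0.1389]
tool_rot: [-3.141, 0.0, 0.098]
contact_force: [1.2, 0.7, -1.7]
opening: 0.0445
grip_force: 19.8
```

```bash
python3 - <<'E'
from h import *
go([-.198,-.104],.041)
E
```

```text
own [-0.1973  0.1146] z 0.1389 d [-0.0009  0.2914  0.1305] rot [-0.  0.  0.] t 8.8667 r 0.632
```

Call:
step_arm:
  steps:
    - {"x": 0, "y": 0.1, "z": 0, "rx": 0, "ry": 0, "rz": 0, "claw": -0.2}
    - {"x": 0, "y": 0.2, "z": 0, "rx": 0, "ry": 0, "rz": 0, "claw": -0.2}
    - {"x": 0, "y": 0.291, "z": 0, "rx": 0, "ry": 0, "rz": 0, "claw": -0.2}
    - {"x": 0, "y": 0.291, "z": 0, "rx": 0, "ry": 0, "rz": 0, "claw": -0.2}
    - {"x": 0, "y": 0.291, "z": 0, "rx": 0, "ry": 0, "rz": 0, "claw": -0.2}
    - {"x": 0, "y": 0.291, "z": 0, "rx": 0, "ry": 0, "rz": 0, "claw": -0.2}
    - {"x": 0, "y": 0.291, "z": 0.03, "rx": 0, "ry": 0, "rz": 0, "claw": -0.2}
    - {"x": 0, "y": 0.291, "z": 0.07, "rx": 0, "ry": 0, "rz": 0, "claw": -0.2}
    - {"x": 0, "y": 0.291, "z": 0.1, "rx": 0, "ry": 0, "rz": 0, "claw": -0.2}
    - {"x": 0, "y": 0.291, "z": 0.1, "rx": 0, "ry": 0, "rz": 0, "claw": -0.2}
    - {"x": 0, "y": 0.291, "z": 0.1, "rx": 0, "ry": 0, "rz": 0, "claw": -0.2}

```text
time: 9.78
tool_pos: [0.486, -0.4008, 0.0629]
tool_rot: [-3.139, 0.002, 0.098]
contact_force: [0.1, -0.1, -0.9]
opening: 0.0446
grip_force: 19.8
```

```bash
python3 - <<'E'
from h import *
go([-.198,-.104],.043)
E
```

```text
own [-0.1973 -0.101 ] z 0.0629 d [-0.0009  0.004   0.0265] rot [-0.003  0.003  0.   ] t 9.7833 r 0.632
```

Call:
step_arm:
  steps:
    - {"x": 0, "y": 0.004, "z": 0.015, "rx": 0, "ry": 0, "rz": 0, "claw": -0.2}
    - {"x": 0, "y": 0.004, "z": 0.024, "rx": 0, "ry": 0, "rz": 0, "claw": -0.2}
    - {"x": 0, "y": 0.004, "z": 0.029, "rx": 0, "ry": 0, "rz": 0, "claw": -0.2}
    - {"x": 0, "y": 0.004, "z": 0.029, "rx": 0, "ry": 0, "rz": 0, "claw": -0.2}
    - {"x": 0, "y": 0.004, "z": 0.029, "rx": 0, "ry": 0, "rz": 0, "claw": -0.2}
    - {"x": 0, "y": 0.004, "z": 0.029, "rx": 0, "ry": 0, "rz": 0, "claw": 0.3}
    - {"x": 0, "y": 0.004, "z": 0.029, "rx": 0, "ry": 0, "rz": 0, "claw": 0.3}
    - {"x": 0, "y": 0.004, "z": 0.029, "rx": 0, "ry": 0, "rz": 0, "claw": 0.3}
    - {"x": 0, "y": 0.004, "z": 0, "rx": 0, "ry": 0, "rz": 0, "claw": 0.3}
    - {"x": 0, "y": 0.004, "z": -0.05, "rx": 0, "ry": 0, "rz": 0, "claw": 0.3}
    - {"x": 0, "y": 0.004, "z": -0.1, "rx": 0, "ry": 0, "rz": 0, "claw": 0.3}
    - {"x": 0, "y": 0.004, "z": -0.12, "rx": 0, "ry": 0, "rz": 0, "claw": 0.3}

```text
time: 10.78
tool_pos: [0.4886, -0.4063, 0.1599]
tool_rot: [3.135, -0.005, 0.098]
contact_force: [1.1, -0.9, 1.1]
opening: 0.0594
grip_force: 0.0
```

```bash
python3 - <<'E'
from h import *
go([0.4983,.1141],.14,w=True)
E
```

```text
own [-0.1953 -0.1068] z 0.1599 d [ 0.0806 -0.6895  0.0224] rot [ 0.008 -0.007  0.   ] t 10.7833 r 0.511
```

Call:
step_arm:
  steps:
    - {"x": 0.0, "y": -0.2, "z": 0, "rx": 0, "ry": 0, "rz": 0, "claw": 0.7}
    - {"x": 0.08, "y": -0.69, "z": 0, "rx": 0, "ry": 0, "rz": 0, "claw": 0.7}
    - {"x": 0.08, "y": -0.69, "z": 0, "rx": 0, "ry": 0, "rz": 0, "claw": 0.7}
    - {"x": 0.08, "y": -0.69, "z": 0, "rx": 0, "ry": 0, "rz": 0, "claw": 0.7}
    - {"x": 0.08, "y": -0.69, "z": 0, "rx": 0, "ry": 0, "rz": 0, "claw": 0.7}
    - {"x": 0.08, "y": -0.69, "z": 0, "rx": 0, "ry": 0, "rz": 0, "claw": 0.7}
    - {"x": 0.08, "y": -0.69, "z": 0, "rx": 0, "ry": 0, "rz": 0, "claw": 0.7}
    - {"x": 0.08, "y": -0.69, "z": 0, "rx": 0, "ry": 0, "rz": 0, "claw": 0.7}
    - {"x": 0.08, "y": -0.69, "z": 0, "rx": 0, "ry": 0, "rz": 0, "claw": 0.7}
    - {"x": 0.08, "y": -0.69, "z": 0, "rx": 0, "ry": 0, "rz": 0, "claw": 0.7}
    - {"x": 0.08, "y": -0.69, "z": 0, "rx": 0, "ry": 0, "rz": 0, "claw": 0.7}
    - {"x": 0.08, "y": -0.69, "z": 0, "rx": 0, "ry": 0, "rz": 0, "claw": 0.7}

```text
time: 11.78
tool_pos: [0.4954, 0.097, 0.1546]
tool_rot: [3.141, -0.001, 0.098]
contact_force: [1.0, -0.4, -0.6]
opening: 0.0782
grip_force: 0.0
```

```bash
python3 - <<'E'
from h import *
I,D=jars();cv2.imwrite('pics/t3.png',I)
go([0.4983,.1141],.11,w=True)
E
```

```text
yellow [258 248  15  15 163] [0.4769 0.2558 0.056 ] 1.615
yellow [305 255  14   6  58] [0.486  0.1132 0.056 ] 1.566
yellow [475 266  16  15 170] [ 0.4867 -0.4104  0.056 ] 1.602
own [-0.1391  0.4003] z 0.1547 d [ 0.0056 -0.013   0.0597] rot [-0.005 -0.003  0.005] t 11.8333 r 0.511
```

Call:
step_arm:
  steps:
    - {"x": 0.005, "y": -0.013, "z": 0, "rx": 0, "ry": 0, "rz": 0, "claw": 0.7}
    - {"x": 0.005, "y": -0.013, "z": 0.05, "rx": 0, "ry": 0, "rz": 0, "claw": 0.7}
    - {"x": 0.005, "y": -0.013, "z": 0.09, "rx": 0, "ry": 0, "rz": 0, "claw": 0.7}
    - {"x": 0.005, "y": -0.013, "z": 0.13, "rx": 0, "ry": 0, "rz": 0, "claw": 0.7}
    - {"x": 0.005, "y": -0.013, "z": 0.17, "rx": 0, "ry": 0, "rz": 0, "claw": 0.7}
    - {"x": 0.005, "y": -0.013, "z": 0.17, "rx": 0, "ry": 0, "rz": 0, "claw": 0.7}
    - {"x": 0.005, "y": -0.013, "z": 0.17, "rx": 0, "ry": 0, "rz": 0, "claw": -0.2}
    - {"x": 0.005, "y": -0.013, "z": 0.17, "rx": 0, "ry": 0, "rz": 0, "claw": -0.2}
    - {"x": 0.005, "y": -0.013, "z": 0.17, "rx": 0, "ry": 0, "rz": 0, "claw": -0.2}
    - {"x": 0.005, "y": -0.013, "z": 0.17, "rx": 0, "ry": 0, "rz": 0, "claw": -0.2}
    - {"x": 0.005, "y": -0.013, "z": 0.17, "rx": 0, "ry": 0, "rz": 0, "claw": -0.2}
    - {"x": 0.005, "y": -0.013, "z": 0.17, "rx": 0, "ry": 0, "rz": 0, "claw": -0.2}

```text
time: 12.83
tool_pos: [0.4991, 0.1052, 0.0276]
tool_rot: [-3.142, -0.002, 0.098]
contact_force: [-0.1, 2.4, 5.9]
opening: 0.0445
grip_force: 20.2
```

```bash
python3 - <<'E'
from h import *
go([-.198,-.020],.0414)
E
```

```text
own [-0.1349  0.4013] z 0.0276 d [-0.0841  0.5617 -0.0186] rot [-0.    -0.003  0.   ] t 12.8333 r 0.575
```

Call:
step_arm:
  steps:
    - {"x": 0, "y": 0, "z": -0.05, "rx": 0, "ry": 0, "rz": 0, "claw": -0.2}
    - {"x": 0, "y": 0, "z": -0.1, "rx": 0, "ry": 0, "rz": 0, "claw": -0.2}
    - {"x": 0, "y": 0, "z": -0.15, "rx": 0, "ry": 0, "rz": 0, "claw": -0.2}
    - {"x": -0.084, "y": 0.05, "z": -0.15, "rx": 0, "ry": 0, "rz": 0, "claw": -0.2}
    - {"x": -0.084, "y": 0.1, "z": -0.15, "rx": 0, "ry": 0, "rz": 0, "claw": -0.2}
    - {"x": -0.084, "y": 0.15, "z": -0.15, "rx": 0, "ry": 0, "rz": 0, "claw": -0.2}
    - {"x": -0.084, "y": 0.2, "z": -0.15, "rx": 0, "ry": 0, "rz": 0, "claw": -0.2}
    - {"x": -0.084, "y": 0.25, "z": -0.15, "rx": 0, "ry": 0, "rz": 0, "claw": -0.2}
    - {"x": -0.084, "y": 0.3, "z": -0.15, "rx": 0, "ry": 0, "rz": 0, "claw": -0.2}
    - {"x": -0.084, "y": 0.35, "z": -0.15, "rx": 0, "ry": 0, "rz": 0, "claw": -0.2}
    - {"x": -0.084, "y": 0.35, "z": -0.15, "rx": 0, "ry": 0, "rz": 0, "claw": -0.2}
    - {"x": -0.084, "y": 0.35, "z": -0.15, "rx": 0, "ry": 0, "rz": 0, "claw": -0.2}

```text
time: 13.83
tool_pos: [0.4609, -0.1643, 0.1388]
tool_rot: [3.141, 0.0, 0.094]
contact_force: [-0.3, 0.5, -1.5]
opening: 0.0442
grip_force: 18.6
```

```bash
python3 - <<'E'
from h import *
I,D=read_camera("scene"); cv2.imwrite('pics/s3.png',cv2.resize(I[120:330,260:500],(686,600),interpolation=cv2.INTER_CUBIC))
go([-.198,-.020],.0414)
E
```

```text
own [-0.1993  0.1384] z 0.1387 d [0.0022 0.2112 0.1296] rot [-0.001  0.001 -0.002] t 13.8833 r 0.575
```

View pics/s3.png

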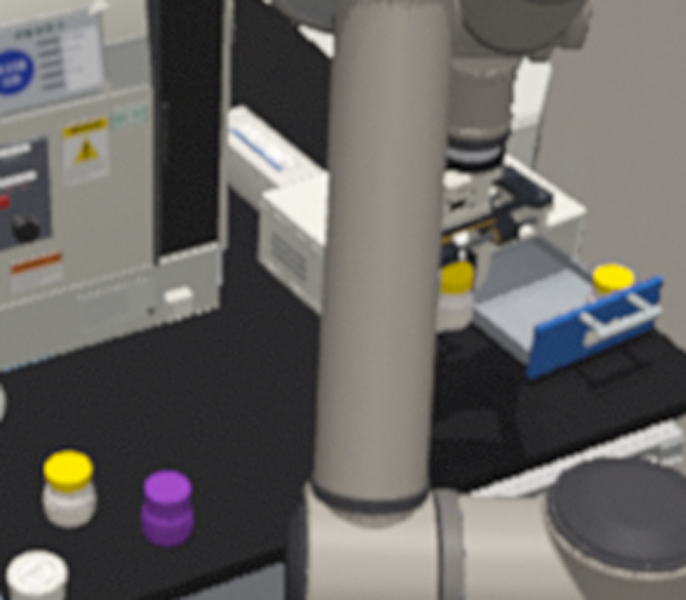

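The second jar hangs upright in the gripper at (455,290), and the first stands in the drawer at (612,280).

Call:
step_arm:
  steps:
    - {"x": 0.002, "y": 0.1, "z": 0, "rx": 0, "ry": 0, "rz": -0.002, "claw": -0.2}
    - {"x": 0.002, "y": 0.16, "z": 0, "rx": 0, "ry": 0, "rz": 0, "claw": -0.2}
    - {"x": 0.002, "y": 0.211, "z": 0, "rx": 0, "ry": 0, "rz": 0, "claw": -0.2}
    - {"x": 0.002, "y": 0.211, "z": 0, "rx": 0, "ry": 0, "rz": 0, "claw": -0.2}
    - {"x": 0.002, "y": 0.211, "z": 0, "rx": 0, "ry": 0, "rz": 0, "claw": -0.2}
    - {"x": 0.002, "y": 0.211, "z": 0, "rx": 0, "ry": 0, "rz": 0, "claw": -0.2}
    - {"x": 0.002, "y": 0.211, "z": 0.04, "rx": 0, "ry": 0, "rz": 0, "claw": -0.2}
    - {"x": 0.002, "y": 0.211, "z": 0.08, "rx": 0, "ry": 0, "rz": 0, "claw": -0.2}
    - {"x": 0.002, "y": 0.211, "z": 0.11, "rx": 0, "ry": 0, "rz": 0, "claw": -0.2}
    - {"x": 0.002, "y": 0.211, "z": 0.11, "rx": 0, "ry": 0, "rz": 0, "claw": -0.2}
    - {"x": 0.002, "y": 0.211, "z": 0.11, "rx": 0, "ry": 0, "rz": 0, "claw": -0.2}

```text
time: 14.8
tool_pos: [0.4779, -0.3173, 0.056]
tool_rot: [-3.139, 0.002, 0.1]
contact_force: [0.1, -0.1, -1.2]
opening: 0.0443
grip_force: 18.6
```

```bash
python3 - <<'E'
from h import *
go([-.198,-.020],.0414)
E
```

```text
own [-0.1972 -0.0171] z 0.056 d [-0.0011  0.0039  0.0195] rot [-0.003  0.003  0.003] t 14.8 r 0.575
```

Call:
step_arm:
  steps:
    - {"x": 0, "y": 0.003, "z": 0.012, "rx": 0, "ry": 0, "rz": 0, "claw": -0.2}
    - {"x": 0, "y": 0.003, "z": 0.019, "rx": 0, "ry": 0, "rz": 0, "claw": -0.2}
    - {"x": 0, "y": 0.003, "z": 0.021, "rx": 0, "ry": 0, "rz": 0, "claw": -0.2}
    - {"x": 0, "y": 0.003, "z": 0.021, "rx": 0, "ry": 0, "rz": 0, "claw": -0.2}
    - {"x": 0, "y": 0.003, "z": 0.021, "rx": 0, "ry": 0, "rz": 0, "claw": 0.3}
    - {"x": 0, "y": 0.003, "z": 0.021, "rx": 0, "ry": 0, "rz": 0, "claw": 0.3}
    - {"x": 0, "y": 0.003, "z": 0.021, "rx": 0, "ry": 0, "rz": 0, "claw": 0.3}
    - {"x": 0, "y": 0.003, "z": 0, "rx": 0, "ry": 0, "rz": 0, "claw": 0.3}
    - {"x": 0, "y": 0.003, "z": -0.05, "rx": 0, "ry": 0, "rz": 0, "claw": 0.3}
    - {"x": 0, "y": 0.003, "z": -0.1, "rx": 0, "ry": 0, "rz": 0, "claw": 0.3}
    - {"x": 0, "y": 0.003, "z": -0.13, "rx": 0, "ry": 0, "rz": 0, "claw": 0.3}
    - {"x": 0, "y": 0.003, "z": -0.13, "rx": 0, "ry": 0, "rz": 0, "claw": 0.3}

```text
time: 15.8
tool_pos: [0.4807, -0.324, 0.1599]
tool_rot: [3.134, -0.007, 0.098]
contact_force: [1.2, 0.5, -0.2]
opening: 0.0597
grip_force: 0.0
```

```bash
python3 - <<'E'
from h import *
I,D=jars();cv2.imwrite('pics/t4.png',I)
go([0.4769,.2558],.14,w=True)
E
```

```text
yellow [258 248  15  15 166] [0.4771 0.2558 0.056 ] 1.616
own [-0.196  -0.0231] z 0.1571 d [ 0.0716 -0.7686  0.0194] rot [ 0.006 -0.006  0.   ] t 15.85 r 0.541
```

Call:
step_arm:
  steps:
    - {"x": 0.0, "y": -0.2, "z": 0, "rx": 0, "ry": 0, "rz": 0, "claw": 0.7}
    - {"x": 0.072, "y": -0.768, "z": 0, "rx": 0, "ry": 0, "rz": 0, "claw": 0.7}
    - {"x": 0.072, "y": -0.768, "z": 0, "rx": 0, "ry": 0, "rz": 0, "claw": 0.7}
    - {"x": 0.072, "y": -0.768, "z": 0, "rx": 0, "ry": 0, "rz": 0, "claw": 0.7}
    - {"x": 0.072, "y": -0.768, "z": 0, "rx": 0, "ry": 0, "rz": 0, "claw": 0.7}
    - {"x": 0.072, "y": -0.768, "z": 0, "rx": 0, "ry": 0, "rz": 0, "claw": 0.7}
    - {"x": 0.072, "y": -0.768, "z": 0, "rx": 0, "ry": 0, "rz": 0, "claw": 0.7}
    - {"x": 0.072, "y": -0.768, "z": 0, "rx": 0, "ry": 0, "rz": 0, "claw": 0.7}
    - {"x": 0.072, "y": -0.768, "z": 0, "rx": 0, "ry": 0, "rz": 0, "claw": 0.7}
    - {"x": 0.072, "y": -0.768, "z": 0, "rx": 0, "ry": 0, "rz": 0, "claw": 0.7}
    - {"x": 0.072, "y": -0.768, "z": 0, "rx": 0, "ry": 0, "rz": 0, "claw": 0.7}
    - {"x": 0.072, "y": -0.768, "z": 0, "rx": 0, "ry": 0, "rz": 0, "claw": 0.7}

```text
time: 16.85
tool_pos: [0.4745, 0.1797, 0.1527]
tool_rot: [3.141, 0.002, 0.098]
contact_force: [1.2, -0.9, 0.4]
opening: 0.0779
grip_force: 0.0
```

```bash
python3 - <<'E'
from h import *
for i in range(4): I,D=jars()
go([0.4771,.2558],.11,w=True)
E
```

```text
yellow [448 266  15  14 162] [ 0.4799 -0.3267  0.056 ] 1.6
yellow [475 266  16  15 170] [ 0.4867 -0.4104  0.056 ] 1.602
yellow [448 266  15  14 162] [ 0.4799 -0.3267  0.056 ] 1.599
yellow [475 266  16  15 170] [ 0.4867 -0.4104  0.056 ] 1.602
yellow [448 266  15  14 162] [ 0.4799 -0.3267  0.056 ] 1.6
yellow [475 266  16  15 170] [ 0.4867 -0.4104  0.056 ] 1.602
yellow [448 266  15  14 162] [ 0.4799 -0.3267  0.056 ] 1.6
yellow [475 266  16  15 170] [ 0.4867 -0.4104  0.056 ] 1.564
own [-0.1521  0.4768] z 0.1527 d [ 0.0137 -0.1021  0.0568] rot [0.001 0.003 0.004] t 17.05 r 0.541
```

Call:
step_arm:
  steps:
    - {"x": 0.013, "y": -0.05, "z": 0, "rx": 0, "ry": 0, "rz": 0, "claw": 0.7}
    - {"x": 0.013, "y": -0.102, "z": 0, "rx": 0, "ry": 0, "rz": 0, "claw": 0.7}
    - {"x": 0.013, "y": -0.102, "z": 0, "rx": 0, "ry": 0, "rz": 0, "claw": 0.7}
    - {"x": 0.013, "y": -0.102, "z": 0, "rx": 0, "ry": 0, "rz": 0, "claw": 0.7}
    - {"x": 0.013, "y": -0.102, "z": 0, "rx": 0, "ry": 0, "rz": 0, "claw": 0.7}

```text
time: 17.47
tool_pos: [0.4778, 0.2532, 0.1532]
tool_rot: [3.14, 0.002, 0.097]
contact_force: [0.0, -0.8, -0.2]
opening: 0.0778
grip_force: 0.0
```

```bash
python3 - <<'E'
from h import *
jars()
I,D=read_camera("scene"); h=cv2.cvtColor(I,cv2.COLOR_BGR2HSV); m=cv2.inRange(h,(22,140,110),(38,255,255)); n,l,st,ce=cv2.connectedComponentsWithStats(m)
for i in range(1,n):
    if st[i,4]>25: print(st[i],atz("scene",ce[i][1],ce[i][0],.053).round(4))
go([0.4771,.2558],.026,w=True)
E
```

```text
yellow [259 256  14   6  65] [0.4686 0.2548 0.056 ] 1.62
yellow [448 266  15  14 162] [ 0.4799 -0.3267  0.056 ] 1.601
yellow [475 266  16  15 170] [ 0.4867 -0.4104  0.056 ] 1.601
[ 8 91  7  7 32] [2.1363 0.8269 0.053 ]
[121 143   8   8  51] [1.4507 0.4809 0.053 ]
[467 213  14  10 105] [ 0.496  -0.4151  0.053 ]
[448 221  13  10 100] [ 0.4883 -0.3315  0.053 ]
[198 256  14  13 121] [0.6562 0.4234 0.053 ]
[276 278  16  14 190] [0.4708 0.2583 0.053 ]
own [-0.1414  0.5504] z 0.1536 d [-0.0008 -0.0039  0.1702] rot [ 0.001  0.001 -0.003] t 17.5667 r 0.541
```

Call:
step_arm:
  steps:
    - {"x": 0, "y": -0.003, "z": 0.05, "rx": 0, "ry": 0, "rz": 0, "claw": 0.7}
    - {"x": 0, "y": -0.003, "z": 0.1, "rx": 0, "ry": 0, "rz": 0, "claw": 0.7}
    - {"x": 0, "y": -0.003, "z": 0.14, "rx": 0, "ry": 0, "rz": 0, "claw": 0.7}
    - {"x": 0, "y": -0.003, "z": 0.169, "rx": 0, "ry": 0, "rz": 0, "claw": 0.7}
    - {"x": 0, "y": -0.003, "z": 0.169, "rx": 0, "ry": 0, "rz": 0, "claw": 0.7}
    - {"x": 0, "y": -0.003, "z": 0.169, "rx": 0, "ry": 0, "rz": 0, "claw": -0.2}
    - {"x": 0, "y": -0.003, "z": 0.169, "rx": 0, "ry": 0, "rz": 0, "claw": -0.2}
    - {"x": 0, "y": -0.003, "z": 0.169, "rx": 0, "ry": 0, "rz": 0, "claw": -0.2}
    - {"x": 0, "y": -0.003, "z": 0.169, "rx": 0, "ry": 0, "rz": 0, "claw": -0.2}
    - {"x": 0, "y": -0.003, "z": 0.169, "rx": 0, "ry": 0, "rz": 0, "claw": -0.2}
    - {"x": 0, "y": -0.003, "z": 0.169, "rx": 0, "ry": 0, "rz": 0, "claw": -0.2}
    - {"x": 0, "y": -0.003, "z": 0.169, "rx": 0, "ry": 0, "rz": 0, "claw": -0.2}

```text
time: 18.57
tool_pos: [0.4783, 0.2573, 0.0279]
tool_rot: [-3.141, -0.002, 0.098]
contact_force: [0.2, 0.1, 3.6]
opening: 0.0443
grip_force: 18.7
```

```bash
python3 - <<'E'
from h import *
I,D=read_camera("scene"); cv2.imwrite('pics/s4.png',cv2.resize(I[150:350,100:340],(720,600),interpolation=cv2.INTER_CUBIC))
print(world("scene",D,np.array([260,262]),np.array([203,205])))
go([-.143,-.062],.0414)
E
```

```text
[[0.50762514 0.46163338 0.18848021]
 [0.51262064 0.45613643 0.17606854]]
own [-0.1408  0.5547] z 0.0279 d [-0.0032  0.8222 -0.0182] rot [-0.    -0.002  0.   ] t 18.6167 r 0.644
```

View pics/s4.png

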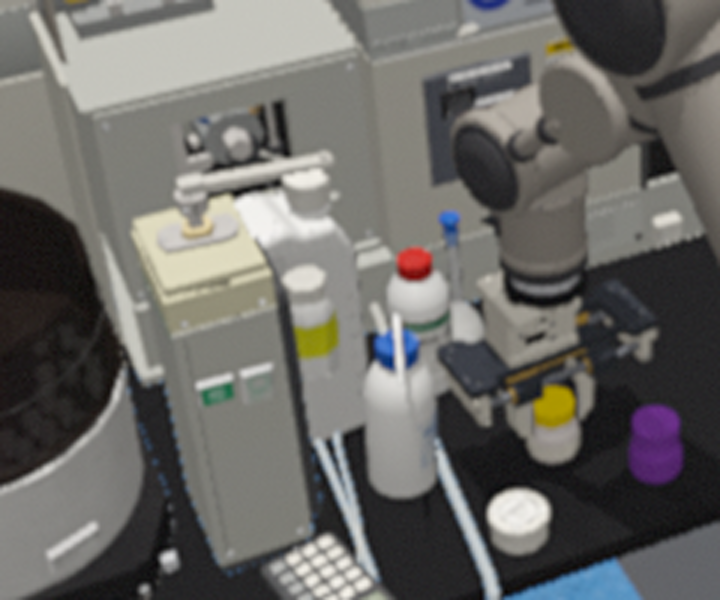

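The extra yellow patch at (315,335) is only a label on a tall bottle, so there are exactly three jars. The third is gripped at (553,410).

Call:
step_arm:
  steps:
    - {"x": 0, "y": 0, "z": -0.05, "rx": 0, "ry": 0, "rz": 0, "claw": -0.2}
    - {"x": 0, "y": 0, "z": -0.1, "rx": 0, "ry": 0, "rz": 0, "claw": -0.2}
    - {"x": 0, "y": 0, "z": -0.15, "rx": 0, "ry": 0, "rz": 0, "claw": -0.2}
    - {"x": -0.04, "y": 0.05, "z": -0.16, "rx": 0, "ry": 0, "rz": 0, "claw": -0.2}
    - {"x": -0.04, "y": 0.1, "z": -0.16, "rx": 0, "ry": 0, "rz": 0, "claw": -0.2}
    - {"x": -0.04, "y": 0.15, "z": -0.16, "rx": 0, "ry": 0, "rz": 0, "claw": -0.2}
    - {"x": -0.04, "y": 0.2, "z": -0.16, "rx": 0, "ry": 0, "rz": 0, "claw": -0.2}
    - {"x": -0.04, "y": 0.25, "z": -0.16, "rx": 0, "ry": 0, "rz": 0, "claw": -0.2}
    - {"x": -0.04, "y": 0.3, "z": -0.16, "rx": 0, "ry": 0, "rz": 0, "claw": -0.2}
    - {"x": -0.04, "y": 0.35, "z": -0.16, "rx": 0, "ry": 0, "rz": 0, "claw": -0.2}
    - {"x": -0.04, "y": 0.4, "z": -0.16, "rx": 0, "ry": 0, "rz": 0, "claw": -0.2}
    - {"x": -0.04, "y": 0.44, "z": -0.16, "rx": 0, "ry": 0, "rz": 0, "claw": -0.2}

```text
time: 19.62
tool_pos: [0.4797, -0.0766, 0.1471]
tool_rot: [3.141, 0.0, 0.097]
contact_force: [0.1, 0.0, -1.7]
opening: 0.0442
grip_force: 17.7
```

```bash
python3 - <<'E'
from h import *
for i in range(3): read_camera("top")
go([-.143,-.062],.0414)
E
```

```text
own [-0.1717  0.2229] z 0.1469 d [0.0398 0.3797 0.1405] rot [-0.     0.001 -0.005] t 19.7667 r 0.644
```

Call:
step_arm:
  steps:
    - {"x": 0.01, "y": 0.1, "z": 0, "rx": 0, "ry": 0, "rz": -0.003, "claw": -0.2}
    - {"x": 0.02, "y": 0.2, "z": 0, "rx": 0, "ry": 0, "rz": -0.005, "claw": -0.2}
    - {"x": 0.03, "y": 0.3, "z": 0, "rx": 0, "ry": 0, "rz": -0.005, "claw": -0.2}
    - {"x": 0.04, "y": 0.379, "z": 0, "rx": 0, "ry": 0, "rz": -0.005, "claw": -0.2}
    - {"x": 0.04, "y": 0.379, "z": 0, "rx": 0, "ry": 0, "rz": -0.005, "claw": -0.2}
    - {"x": 0.04, "y": 0.379, "z": 0, "rx": 0, "ry": 0, "rz": -0.005, "claw": -0.2}
    - {"x": 0.04, "y": 0.379, "z": 0, "rx": 0, "ry": 0, "rz": -0.005, "claw": -0.2}
    - {"x": 0.04, "y": 0.379, "z": 0, "rx": 0, "ry": 0, "rz": -0.005, "claw": -0.2}
    - {"x": 0.04, "y": 0.379, "z": 0, "rx": 0, "ry": 0, "rz": -0.005, "claw": -0.2}
    - {"x": 0.04, "y": 0.379, "z": 0.04, "rx": 0, "ry": 0, "rz": -0.005, "claw": -0.2}
    - {"x": 0.04, "y": 0.379, "z": 0.04, "rx": 0, "ry": 0, "rz": -0.005, "claw": -0.2}

```text
time: 20.68
tool_pos: [0.5359, -0.3501, 0.1126]
tool_rot: [-3.135, 0.006, 0.104]
contact_force: [-1.8, 2.2, -2.6]
opening: 0.0442
grip_force: 17.6
```

```bash
python3 - <<'E'
from h import *
for i in range(2): read_camera("top")
go([-.143,-.062],.0414)
E
```

```text
own [-0.1414 -0.057 ] z 0.1164 d [-0.0019  0.0069  0.1   ] rot [-0.004  0.003  0.008] t 20.7833 r 0.644
```

Call:
step_arm:
  steps:
    - {"x": -0.002, "y": 0.006, "z": 0.03, "rx": 0, "ry": 0, "rz": 0.006, "claw": -0.2}
    - {"x": -0.002, "y": 0.006, "z": 0.06, "rx": 0, "ry": 0, "rz": 0.006, "claw": -0.2}
    - {"x": -0.002, "y": 0.006, "z": 0.085, "rx": 0, "ry": 0, "rz": 0.006, "claw": -0.2}
    - {"x": -0.002, "y": 0.006, "z": 0.097, "rx": 0, "ry": 0, "rz": 0.006, "claw": -0.2}
    - {"x": -0.002, "y": 0.006, "z": 0.1, "rx": 0, "ry": 0, "rz": 0.006, "claw": -0.2}
    - {"x": -0.002, "y": 0.006, "z": 0.1, "rx": 0, "ry": 0, "rz": 0.006, "claw": -0.2}

```text
time: 21.28
tool_pos: [0.5372, -0.3584, 0.0431]
tool_rot: [3.141, -0.0, 0.098]
contact_force: [0.2, -0.4, -0.7]
opening: 0.0441
grip_force: 17.7
```

```bash
python3 - <<'E'
from h import *
go([-.143,-.062],.0414)
E
```

```text
own [-0.1422 -0.0638] z 0.0431 d [-0.0011 -0.0025  0.0023] rot [ 0.001 -0.001  0.   ] t 21.2833 r 0.644
```

Call:
step_arm:
  steps:
    - {"x": 0, "y": 0, "z": 0.002, "rx": 0, "ry": 0, "rz": 0, "claw": -0.2}
    - {"x": 0, "y": 0, "z": 0.002, "rx": 0, "ry": 0, "rz": 0, "claw": 0.3}
    - {"x": 0, "y": 0, "z": 0.002, "rx": 0, "ry": 0, "rz": 0, "claw": 0.3}
    - {"x": 0, "y": 0, "z": 0.002, "rx": 0, "ry": 0, "rz": 0, "claw": 0.3}
    - {"x": 0, "y": 0, "z": -0.04, "rx": 0, "ry": 0, "rz": 0, "claw": 0.3}
    - {"x": 0, "y": 0, "z": -0.09, "rx": 0, "ry": 0, "rz": 0, "claw": 0.3}
    - {"x": 0, "y": 0, "z": -0.14, "rx": 0, "ry": 0, "rz": 0, "claw": 0.3}
    - {"x": -0.1, "y": 0, "z": -0.14, "rx": 0, "ry": 0, "rz": 0, "claw": -1}
    - {"x": -0.26, "y": 0, "z": -0.14, "rx": 0, "ry": 0, "rz": 0, "claw": -1}
    - {"x": -0.26, "y": 0, "z": -0.14, "rx": 0, "ry": 0, "rz": 0, "claw": -1}
    - {"x": -0.26, "y": 0, "z": -0.14, "rx": 0, "ry": 0, "rz": 0, "claw": -1}
    - {"x": -0.26, "y": 0, "z": -0.14, "rx": 0, "ry": 0, "rz": 0, "claw": -1}

```text
time: 22.28
tool_pos: [0.3396, -0.3775, 0.1478]
tool_rot: [3.141, 0.001, 0.096]
contact_force: [0.1, -0.7, 0.4]
opening: 0.0309
grip_force: 0.0
```

```bash
python3 - <<'E'
from h import *
I,D=jars(); cv2.imwrite('pics/t5.png',cv2.resize(I[200:310,360:510],(750,550),interpolation=cv2.INTER_CUBIC))
S,D=read_camera("scene"); cv2.imwrite('pics/s5.png',cv2.resize(S[170:270,380:500],(720,600),interpolation=cv2.INTER_CUBIC))
go([-.32,-.062],.058)
E
```

```text
yellow [461 249  15  14 165] [ 0.5373 -0.364   0.056 ] 1.612
yellow [448 266  15  14 163] [ 0.4798 -0.3266  0.056 ] 1.6
yellow [475 266  16  15 171] [ 0.4866 -0.4103  0.056 ] 1.602
own [-0.3413 -0.064 ] z 0.148 d [ 0.0286 -0.0029  0.12  ] rot [ 0.     0.001 -0.006] t 22.3833 r 0.519
```

View pics/t5.png

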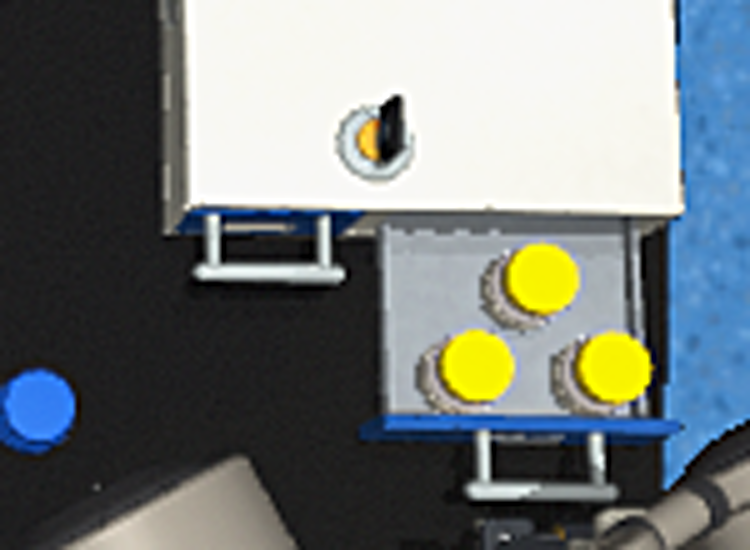

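View pics/s5.png

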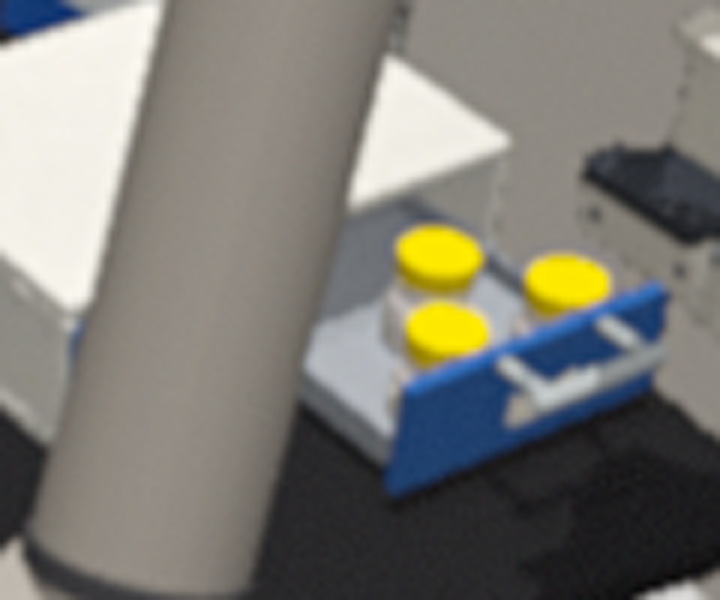

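All three jars stand upright in the drawer at (540,280), (477,367) and (613,367), and the left drawer is shut. I'll push the right drawer home gently.

Call:
step_arm:
  steps:
    - {"x": 0.02, "y": -0.003, "z": 0.03, "rx": 0, "ry": 0, "rz": -0.005, "claw": -1}
    - {"x": 0.02, "y": -0.003, "z": 0.08, "rx": 0, "ry": 0, "rz": -0.005, "claw": -1}
    - {"x": 0.02, "y": -0.003, "z": 0.118, "rx": 0, "ry": 0, "rz": -0.005, "claw": -1}
    - {"x": 0.02, "y": -0.003, "z": 0.118, "rx": 0, "ry": 0, "rz": -0.005, "claw": -1}
    - {"x": 0.03, "y": -0.003, "z": 0.118, "rx": 0, "ry": 0, "rz": -0.005, "claw": -1}
    - {"x": 0.045, "y": -0.003, "z": 0.118, "rx": 0, "ry": 0, "rz": -0.005, "claw": -1}
    - {"x": 0.055, "y": -0.003, "z": 0.118, "rx": 0, "ry": 0, "rz": -0.005, "claw": -1}
    - {"x": 0.062, "y": -0.003, "z": 0.118, "rx": 0, "ry": 0, "rz": -0.005, "claw": -1}
    - {"x": 0.067, "y": -0.003, "z": 0.118, "rx": 0, "ry": 0, "rz": -0.005, "claw": -1}
    - {"x": 0.072, "y": -0.003, "z": 0.118, "rx": 0, "ry": 0, "rz": -0.005, "claw": -1}

```text
time: 23.22
tool_pos: [0.3968, -0.3705, 0.0597]
tool_rot: [3.14, -0.0, 0.102]
contact_force: [-2.0, -0.8, 0.4]
opening: 0.0007
grip_force: 1.1
```

```bash
python3 - <<'E'
from h import *
go([-.157,-.062],.058)
E
```

```text
own [-0.2831 -0.0622] z 0.0597 d [0.1681 0.0003 0.0023] rot [ 0.002 -0.001  0.005] t 23.2167 r 0.633
```

Call:
step_arm:
  steps:
    - {"x": 0.008, "y": 0, "z": 0, "rx": 0, "ry": 0, "rz": 0, "claw": -1}
    - {"x": 0.018, "y": 0, "z": 0, "rx": 0, "ry": 0, "rz": 0, "claw": -1}
    - {"x": 0.03, "y": 0, "z": 0, "rx": 0, "ry": 0, "rz": 0, "claw": -1}
    - {"x": 0.043, "y": 0, "z": 0, "rx": 0, "ry": 0, "rz": 0, "claw": -1}
    - {"x": 0.056, "y": 0, "z": 0, "rx": 0, "ry": 0, "rz": 0, "claw": -1}
    - {"x": 0.069, "y": 0, "z": 0, "rx": 0, "ry": 0, "rz": 0, "claw": -1}
    - {"x": 0.082, "y": 0, "z": 0, "rx": 0, "ry": 0, "rz": 0, "claw": -1}
    - {"x": 0.095, "y": 0, "z": 0, "rx": 0, "ry": 0, "rz": 0, "claw": -1}
    - {"x": 0.108, "y": 0, "z": 0, "rx": 0, "ry": 0, "rz": 0, "claw": -1}
    - {"x": 0.119, "y": 0, "z": 0, "rx": 0, "ry": 0, "rz": 0, "claw": -1}
    - {"x": 0.128, "y": 0, "z": 0, "rx": 0, "ry": 0, "rz": 0, "claw": -1}
    - {"x": 0.135, "y": 0, "z": 0, "rx": 0, "ry": 0, "rz": 0, "claw": -1}

```text
time: 24.22
tool_pos: [0.4977, -0.3598, 0.0585]
tool_rot: [-3.141, 0.0, 0.101]
contact_force: [-2.2, -2.7, -0.5]
opening: 0.0003
grip_force: 1.1
```

```bash
python3 - <<'E'
from h import *
go([-.157,-.062],.058)
E
```

```text
own [-0.1817 -0.0613] z 0.0585 d [0.0329 0.001  0.0007] rot [-0.     0.     0.005] t 24.2167 r 0.633
```

Call:
step_arm:
  steps:
    - {"x": 0.008, "y": 0, "z": 0, "rx": 0, "ry": 0, "rz": 0, "claw": -1}
    - {"x": 0.016, "y": 0, "z": 0, "rx": 0, "ry": 0, "rz": 0, "claw": -1}
    - {"x": 0.023, "y": 0, "z": 0, "rx": 0, "ry": 0, "rz": 0, "claw": -1}
    - {"x": 0.028, "y": 0, "z": 0, "rx": 0, "ry": 0, "rz": 0, "claw": -1}
    - {"x": 0.033, "y": 0, "z": 0, "rx": 0, "ry": 0, "rz": 0, "claw": -1}
    - {"x": 0.036, "y": 0, "z": 0, "rx": 0, "ry": 0, "rz": 0, "claw": -1}
    - {"x": 0.036, "y": 0, "z": 0, "rx": 0, "ry": 0, "rz": 0, "claw": -1}
    - {"x": 0.036, "y": 0, "z": 0, "rx": 0, "ry": 0, "rz": 0, "claw": -1}

```text
time: 24.88
tool_pos: [0.5176, -0.3577, 0.0586]
tool_rot: [-3.138, 0.012, 0.101]
contact_force: [-25.9, -3.2, 11.3]
opening: 0.0008
grip_force: 13.0
```

```bash
python3 - <<'E'
from h import *
go([-.157,-.062],.058)
E
```

```text
own [-0.1617 -0.0612] z 0.0586 d [0.0063 0.001  0.0008] rot [-0.004  0.015  0.004] t 24.8833 r 0.633
```

Call:
step_arm:
  steps:
    - {"x": -0.03, "y": 0, "z": 0, "rx": 0, "ry": 0, "rz": 0, "claw": -1}
    - {"x": -0.07, "y": 0, "z": 0, "rx": 0, "ry": 0, "rz": 0, "claw": -1}
    - {"x": -0.2, "y": 0, "z": -0.1, "rx": 0, "ry": 0, "rz": 0, "claw": -1}
    - {"x": -0.2, "y": 0, "z": -0.17, "rx": 0, "ry": 0, "rz": 0, "claw": -0.6}
    - {"x": -0.2, "y": 0, "z": -0.17, "rx": 0, "ry": 0, "rz": 0, "claw": -0.6}
    - {"x": -0.2, "y": 0, "z": -0.17, "rx": 0, "ry": 0, "rz": 0, "claw": -0.6}
    - {"x": -0.2, "y": 0, "z": -0.17, "rx": 0, "ry": 0, "rz": 0, "claw": -0.6}

```text
time: 25.47
tool_pos: [0.3742, -0.375, 0.193]
tool_rot: [3.132, -0.006, 0.099]
contact_force: [2.2, -1.0, -0.2]
opening: 0.0176
grip_force: 0.0
```

```bash
python3 - <<'E'
from h import *
np.set_printoptions(precision=4,suppress=True)
I,D=jars(); cv2.imwrite('pics/t6.png',I); cv2.imwrite('pics/t6c.png',cv2.resize(I[200:310,360:510],(750,550),interpolation=cv2.INTER_CUBIC))
# precise bar: grey rows weighted centroid per column
I0=cv2.imread("pics/top0.png")
for nm,J in (("start",I0),("now",I)):
    g=cv2.cvtColor(J,cv2.COLOR_BGR2GRAY).astype(float)
    for lab,cols,rows in (("L",range(406,424),(250,262)),("R",range(457,478),(250,262))):
        o=[]
        for c in cols:
            w=np.clip(g[rows[0]:rows[1],c]-60,0,None)
            if w.sum()>100: o.append(own(atz("top",(w*np.arange(*rows)).sum()/w.sum(),c,.075))[0])
        print(nm,lab,len(o),np.median(o) if o else None)
r,c=np.mgrid[210:240,420:450]; r=r.ravel();c=c.ravel(); W=world("top",D,r,c); k=(W[:,2]>.12)&(W[:,2]<.17); rect=cv2.minAreaRect(W[k,:2].astype(np.float32)); print("key",rect,own(rect[0]))
go([-.067,.0385],.2)
E
```

```text
yellow [154  85   9   6  32] [0.9963 0.668  0.056 ] 1.381
start L 18 -0.14897549097326657
start R 21 -0.14430429889873217
now L 18 -0.14124178336608573
now R 21 -0.14432717585228874
key ((0.6016169190406799, -0.2486317902803421), (0.03368556872010231, 0.009741470217704773), 6.437379837036133) [-0.0674  0.0391]
own [-0.3053 -0.0636] z 0.1902 d [ 0.318  -0.1356 -0.0125] rot [ 0.008 -0.006  0.002] t 25.5167 r 0.652
```

View pics/t6c.png

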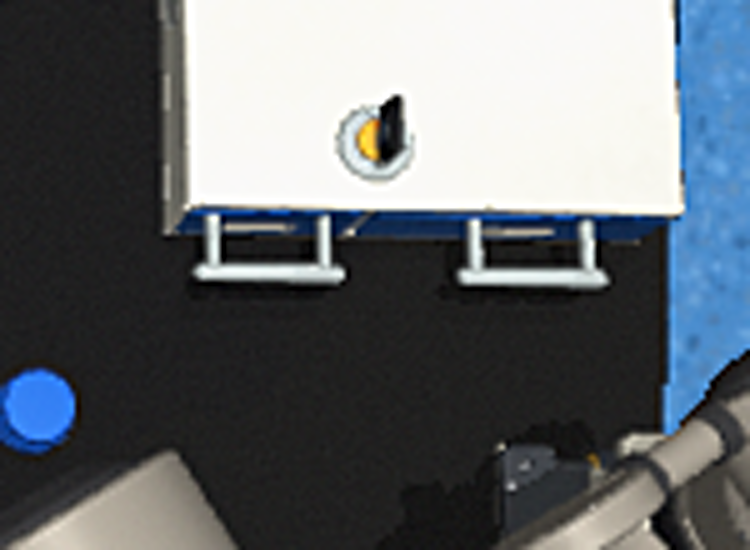

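Both drawers look shut, with bars at (270,273) and (533,279). The residual 3 mm slope could be a yaw error in my chest fit, so I'll check that against the top edges.

```bash
python3 - <<'E'
from h import *
I=cv2.imread("pics/t6.png"); g=cv2.GaussianBlur(cv2.cvtColor(I,cv2.COLOR_BGR2GRAY),(3,3),0).astype(float)
def fit(P): P=np.array(P); 
def line(pts):
    P=np.array([atz("top",r,c,.095)[:2] for r,c in pts],np.float32)
    vx,vy,x,y=cv2.fitLine(P,cv2.DIST_HUBER,0,.0005,.0005).ravel(); n=np.array([-vy,vx]); res=np.abs((P-[x,y])@n); return np.arctan2(vy,vx),x,y,np.median(res)
def cross(v,th):  # first downward crossing
    for i in range(len(v)-1):
        if v[i]>=th>v[i+1]: return i+(v[i]-th)/(v[i]-v[i+1])
F=[];B=[];R=[]
for c in range(402,494):
    t=cross(g[232:250,c],150); 
    if t is not None: F.append((232+t,c))
    t=cross(g[215:160:-1,c],150)
    if t is not None and not 408<c<436: B.append((215-t,c))
for r in range(178,238):
    t=cross(g[r,470:510],200)
    if t is not None: R.append((r,470+t))
for n,p in (("front",F),("back",B),("right",R)):
    a,x,y,e=line(p); print(n,len(p),(a if n=="right" else a+np.pi/2)%np.pi,x,y,e)
E
```

```text
front 92 0.07942557 0.56497395 -0.2825774 0.00019210628
back 65 0.08160794 0.7871795 -0.30272302 0.00020956913
right 60 0.083545856 0.712994 -0.4249409 0.00031396956
```

The yaw is 0.081 rad, so the bars line up with the chest and both drawers are home. I've updated the frame, and the key comes next.

```bash
sed -i 's/^Y=.*C0=np.array([^;]*;/Y=0.081; C0=np.array([0.6748,-0.2775]);/' h.py; grep -n '^Y=' h.py; python3 - <<'E'
from h import *
np.set_printoptions(precision=4,suppress=True)
I,D=read_camera("top")
m=(I.max(2)<60); 
# dark key head pixels on white top
sub=m[212:240,425:450]; r,c=np.nonzero(sub); r=r+212;c=c+425; print(len(r),r.min(),r.max(),c.min(),c.max())
W=world("top",D,r,c); k=W[:,2]>.148; print(W[k].mean(0),k.sum())
# image estimate: silhouette corners
rect=cv2.minAreaRect(np.stack([c,r],1).astype(np.float32)); print(rect)
print("scene:"); S,DS=read_camera("scene"); 
for cam in ("scene","top"):
  for d in nets.landmark_of(cam,"key_grip")[:2]: print(cam,d["conf"],atz(cam,*d["pixel"],.137), own(atz(cam,*d["pixel"],.137)))
print(own([.602,-.249]),own([.6016,-.2487]))
# collar circle centre (light blue ring ) via depth-free: orange plunger
h=cv2.cvtColor(I,cv2.COLOR_BGR2HSV)[212:245,420:450]; o=cv2.inRange(h,(8,120,100),(25,255,255)); rr,cc=np.nonzero(o); print("orange",len(rr),atz("top",rr.mean()+212,cc.mean()+420,.105))
b=cv2.inRange(h,(80,15,120),(125,120,235)); rr,cc=np.nonzero(b); print("ring",len(rr),cv2.minEnclosingCircle(np.stack([cc,rr],1).astype(np.float32)))
(cx,cy),_=cv2.minEnclosingCircle(np.stack([cc,rr],1).astype(np.float32)); print(atz("top",cy+212,cx+420,.096))
go(own([.602,-.2488]),.2); print(robot.observe()["qpos"])
E
```

```text
17:Y=0.081; C0=np.array([0.6748,-0.2775]); ux=np.array([np.cos(Y),np.sin(Y)]); uy=np.array([-np.sin(Y),np.cos(Y)])
43 219 231 436 439
[ 0.5713 -0.218   0.2843] 23
((437.5, 225.0), (12.0, 3.0), 90.0)
scene:
top 0.54 [ 0.6054 -0.2425  0.137 ] [-0.0664  0.0405]
top 0.15 [ 0.5168 -0.3374  0.137 ] [-0.1623 -0.047 ]
[-0.0703  0.0343] [-0.0706  0.0346]
orange 25 [ 0.6028 -0.2441  0.105 ]
ring 39 ((10.776243209838867, 21.168508529663086), 11.940607070922852)
[ 0.5867 -0.2389  0.096 ]
own [-0.3067 -0.0695] z 0.1849 d [ 0.318  -0.1322 -0.0201] rot [-0.003  0.001  0.026] t 25.7167 r 0.651
[-0.9267  0.3856  1.58    0.0005  1.1782  0.5423]
```

```bash
python3 - <<'E'
from h import *
I=cv2.imread("pics/t6.png"); 
print("collar",atz("top",228.2,434.9,.097))
cv2.imwrite("pics/key.png",cv2.resize(I[210:245,415:455],(800,700),interpolation=cv2.INTER_NEAREST)[:600])
E
```

```text
collar [ 0.60302857 -0.25033829  0.097     ]
```

View pics/key.png

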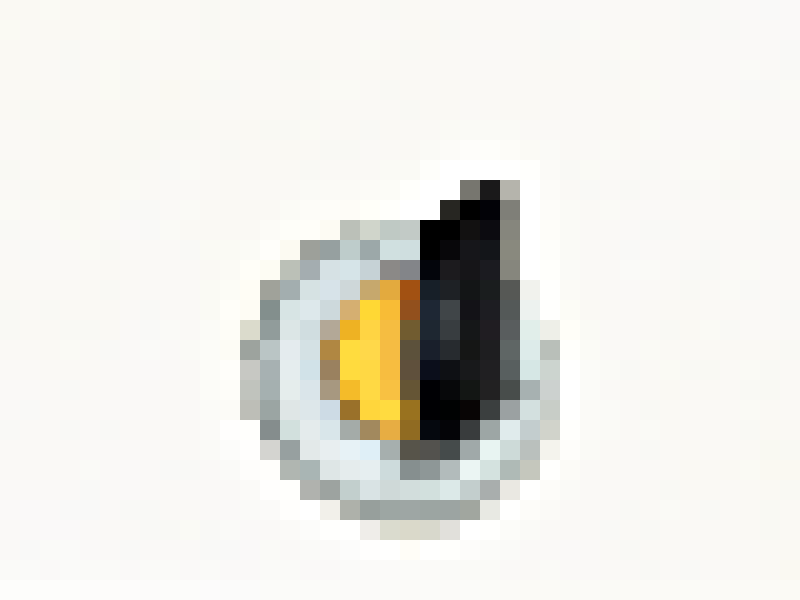

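The key crop shows the collar centred at pixel row 228.5, column 434.5, which agrees with the axis at (0.602, -0.249). The head's width lies along the chest's x, so I'm approaching from above.

Call:
step_arm:
  steps:
    - {"x": 0, "y": -0.05, "z": -0.03, "rx": 0, "ry": 0, "rz": 0.026, "claw": -0.35}
    - {"x": 0.1, "y": -0.132, "z": -0.03, "rx": 0, "ry": 0, "rz": 0.026, "claw": -0.35}
    - {"x": 0.318, "y": -0.132, "z": -0.03, "rx": 0, "ry": 0, "rz": 0.026, "claw": -0.35}
    - {"x": 0.318, "y": -0.132, "z": -0.03, "rx": 0, "ry": 0, "rz": 0.026, "claw": -0.35}
    - {"x": 0.318, "y": -0.132, "z": -0.03, "rx": 0, "ry": 0, "rz": 0.026, "claw": -0.35}
    - {"x": 0.318, "y": -0.132, "z": -0.03, "rx": 0, "ry": 0, "rz": 0.026, "claw": -0.35}
    - {"x": 0.318, "y": -0.132, "z": -0.03, "rx": 0, "ry": 0, "rz": 0.026, "claw": -0.35}
    - {"x": 0.318, "y": -0.132, "z": -0.03, "rx": 0, "ry": 0, "rz": 0.026, "claw": -0.35}
    - {"x": 0.318, "y": -0.132, "z": -0.03, "rx": 0, "ry": 0, "rz": 0.026, "claw": -0.35}
    - {"x": 0.318, "y": -0.132, "z": -0.03, "rx": 0, "ry": 0, "rz": 0.026, "claw": -0.35}
    - {"x": 0.318, "y": -0.132, "z": -0.03, "rx": 0, "ry": 0, "rz": 0.026, "claw": -0.35}
    - {"x": 0.318, "y": -0.132, "z": -0.03, "rx": 0, "ry": 0, "rz": 0.026, "claw": -0.35}

```text
time: 26.72
tool_pos: [0.6007, -0.2504, 0.2088]
tool_rot: [-3.141, 0.001, 0.079]
contact_force: [0.3, -0.3, -0.6]
opening: 0.0296
grip_force: 0.0
```

```bash
python3 - <<'E'
from h import *
for i in range(4): read_camera("top")
print(robot.observe()["tool_pos"],robot.observe()["opening"])
go([.6023,-.2492],.118,w=True)
E
```

```text
[ 0.60122778 -0.2504206   0.20925743] 0.029801395478563177
own [-0.0711  0.0329] z 0.2093 d [ 0.0015 -0.0016  0.1217] rot [ 0.001 -0.001 -0.002] t 26.9167 r 0.652
```

Call:
step_arm:
  steps:
    - {"x": 0.001, "y": -0.002, "z": 0.03, "rx": 0, "ry": 0, "rz": 0, "claw": -0.35}
    - {"x": 0.001, "y": -0.002, "z": 0.06, "rx": 0, "ry": 0, "rz": 0, "claw": -0.35}
    - {"x": 0.001, "y": -0.002, "z": 0.09, "rx": 0, "ry": 0, "rz": 0, "claw": -0.35}
    - {"x": 0.001, "y": -0.002, "z": 0.11, "rx": 0, "ry": 0, "rz": 0, "claw": -0.35}
    - {"x": 0.001, "y": -0.002, "z": 0.121, "rx": 0, "ry": 0, "rz": 0, "claw": -0.35}
    - {"x": 0.001, "y": -0.002, "z": 0.121, "rx": 0, "ry": 0, "rz": 0, "claw": -0.35}
    - {"x": 0.001, "y": -0.002, "z": 0.121, "rx": 0, "ry": 0, "rz": 0, "claw": -0.35}

```text
time: 27.5
tool_pos: [0.6025, -0.2486, 0.1185]
tool_rot: [3.141, -0.0, 0.08]
contact_force: [-0.3, -0.7, 0.4]
opening: 0.0299
grip_force: 0.0
```

Call:
step_arm:
  steps:
    - {"x": 0, "y": 0, "z": 0, "rx": 0, "ry": 0, "rz": 0, "claw": -1}
    - {"x": 0, "y": 0, "z": 0, "rx": 0, "ry": 0, "rz": 0, "claw": -1}
    - {"x": 0, "y": 0, "z": 0, "rx": 0, "ry": 0, "rz": 0, "claw": -1}
    - {"x": 0, "y": 0, "z": 0, "rx": 0, "ry": 0, "rz": 0, "claw": -1}
    - {"x": 0, "y": 0, "z": 0, "rx": 0, "ry": 0, "rz": 0, "claw": -1}
  squeeze: 15

```text
time: 27.92
tool_pos: [0.6027, -0.2482, 0.1188]
tool_rot: [3.141, -0.001, 0.081]
contact_force: [-0.8, 1.3, 3.3]
opening: 0.009
grip_force: 15.0
```

The fingers hold the 9 mm head with small side forces. I'll firm the grip and press lightly.

Call:
step_arm:
  steps:
    - {"x": 0, "y": 0, "z": 0, "rx": 0, "ry": 0, "rz": 0, "claw": -1}
    - {"x": 0, "y": 0, "z": 0.003, "rx": 0, "ry": 0, "rz": 0, "claw": -1}
    - {"x": 0, "y": 0, "z": 0.005, "rx": 0, "ry": 0, "rz": 0, "claw": -1}
    - {"x": 0, "y": 0, "z": 0.005, "rx": 0, "ry": 0, "rz": 0, "claw": -1}
    - {"x": 0, "y": 0, "z": 0.005, "rx": 0, "ry": 0, "rz": 0, "claw": -1}
  squeeze: 40

```text
time: 28.33
tool_pos: [0.6028, -0.2483, 0.1184]
tool_rot: [3.14, -0.003, 0.081]
contact_force: [-8.4, 4.9, 21.2]
opening: 0.0088
grip_force: 40.0
```

Call:
step_arm:
  steps:
    - {"x": 0, "y": 0, "z": 0, "rx": 0, "ry": 0, "rz": 0.04, "claw": -1}
    - {"x": 0, "y": 0, "z": 0, "rx": 0, "ry": 0, "rz": 0.08, "claw": -1}
    - {"x": 0, "y": 0, "z": 0, "rx": 0, "ry": 0, "rz": 0.12, "claw": -1}
    - {"x": 0, "y": 0, "z": 0, "rx": 0, "ry": 0, "rz": 0.12, "claw": -1}

```text
time: 28.67
tool_pos: [0.6028, -0.2484, 0.1182]
tool_rot: [3.14, -0.003, -0.015]
contact_force: [-7.6, 5.4, 22.4]
opening: 0.009
grip_force: 40.0
```

```bash
python3 -c "
from h import *
s=robot.observe();print(s['tool_pos'],s['tool_rot'][2]-Y,s['contact_force'],s['torque'],s['qpos'][5])"
```

```text
[ 0.60280593 -0.24835788  0.11824998] -0.09603835333890202 [-7.5540335   5.4221907  22.37246377] [ 0.80765486  1.03483451 -0.07180094] 1.0775858589926848
```

Clean turning with z unchanged. I'll continue in this direction.

Call:
step_arm:
  steps:
    - {"x": 0, "y": 0, "z": 0, "rx": 0, "ry": 0, "rz": 0.04, "claw": -1}
    - {"x": 0, "y": 0, "z": 0, "rx": 0, "ry": 0, "rz": 0.08, "claw": -1}
    - {"x": 0, "y": 0, "z": 0, "rx": 0, "ry": 0, "rz": 0.12, "claw": -1}
    - {"x": 0, "y": 0, "z": 0, "rx": 0, "ry": 0, "rz": 0.12, "claw": -1}

```text
time: 29.0
tool_pos: [0.6027, -0.2484, 0.1179]
tool_rot: [3.14, -0.003, -0.109]
contact_force: [-7.3, 3.6, 20.3]
opening: 0.0088
grip_force: 40.0
```

Call:
step_arm:
  steps:
    - {"x": 0, "y": 0, "z": 0, "rx": 0, "ry": 0, "rz": 0.04, "claw": -1}
    - {"x": 0, "y": 0, "z": 0, "rx": 0, "ry": 0, "rz": 0.08, "claw": -1}
    - {"x": 0, "y": 0, "z": 0, "rx": 0, "ry": 0, "rz": 0.12, "claw": -1}
    - {"x": 0, "y": 0, "z": 0, "rx": 0, "ry": 0, "rz": 0.12, "claw": -1}

```text
time: 29.33
tool_pos: [0.6027, -0.2484, 0.115]
tool_rot: [3.141, -0.001, -0.203]
contact_force: [-1.1, 0.6, 3.9]
opening: 0.0086
grip_force: 40.0
```

At a key angle of about -0.28 the force fell and the key dropped 3 mm, so this is the place. I'll press it in.

Call:
step_arm:
  steps:
    - {"x": 0, "y": 0, "z": 0.003, "rx": 0, "ry": 0, "rz": 0, "claw": -1}
    - {"x": 0, "y": 0, "z": 0.006, "rx": 0, "ry": 0, "rz": 0, "claw": -1}
    - {"x": 0, "y": 0, "z": 0.008, "rx": 0, "ry": 0, "rz": 0, "claw": -1}
    - {"x": 0, "y": 0, "z": 0.008, "rx": 0, "ry": 0, "rz": 0, "claw": -1}

```text
time: 29.67
tool_pos: [0.6028, -0.2485, 0.1107]
tool_rot: [3.141, -0.002, -0.201]
contact_force: [-4.3, 3.1, 15.9]
opening: 0.0087
grip_force: 40.0
```

Call:
step_arm:
  steps:
    - {"x": 0, "y": 0, "z": 0.002, "rx": 0, "ry": 0, "rz": 0, "claw": -1}
    - {"x": 0, "y": 0, "z": 0.002, "rx": 0, "ry": 0, "rz": 0, "claw": -1}
    - {"x": 0, "y": 0, "z": 0.002, "rx": 0, "ry": 0, "rz": 0, "claw": -1}

```text
time: 29.92
tool_pos: [0.6028, -0.2485, 0.1106]
tool_rot: [3.14, -0.003, -0.201]
contact_force: [-6.3, 5.3, 24.0]
opening: 0.0087
grip_force: 40.0
```

It has bottomed out, 8 mm lower. I'll ease off, open and rise.

Call:
step_arm:
  steps:
    - {"x": 0, "y": 0, "z": -0.004, "rx": 0, "ry": 0, "rz": 0, "claw": -1}
    - {"x": 0, "y": 0, "z": -0.004, "rx": 0, "ry": 0, "rz": 0, "claw": -0.35}
    - {"x": 0, "y": 0, "z": -0.004, "rx": 0, "ry": 0, "rz": 0, "claw": -0.35}
    - {"x": 0, "y": 0, "z": -0.004, "rx": 0, "ry": 0, "rz": 0, "claw": -0.35}
    - {"x": 0, "y": 0, "z": -0.004, "rx": 0, "ry": 0, "rz": 0, "claw": -0.35}
    - {"x": 0, "y": 0, "z": -0.02, "rx": 0, "ry": 0, "rz": 0, "claw": -0.35}
    - {"x": 0, "y": 0, "z": -0.06, "rx": 0, "ry": 0, "rz": 0, "claw": -0.35}
    - {"x": 0, "y": 0, "z": -0.12, "rx": 0, "ry": 0, "rz": 0, "claw": -0.35}
    - {"x": -0.1, "y": 0, "z": -0.15, "rx": 0, "ry": 0, "rz": 0, "claw": -0.35}
    - {"x": -0.3, "y": 0.1, "z": -0.15, "rx": 0, "ry": 0, "rz": 0, "claw": -0.35}
    - {"x": -0.3, "y": 0.1, "z": -0.15, "rx": 0, "ry": 0, "rz": 0, "claw": -0.35}
    - {"x": -0.3, "y": 0.1, "z": -0.15, "rx": 0, "ry": 0, "rz": 0, "claw": -0.35}

```text
time: 30.92
tool_pos: [0.4396, -0.2628, 0.2157]
tool_rot: [3.141, -0.001, -0.201]
contact_force: [-0.6, -0.3, -0.2]
opening: 0.0301
grip_force: 0.0
```

Call:
step_arm:
  steps:
    - {"x": -0.1, "y": 0, "z": 0, "rx": 0, "ry": 0, "rz": 0, "claw": -0.35}
    - {"x": -0.1, "y": 0, "z": 0, "rx": 0, "ry": 0, "rz": 0, "claw": -0.35}
    - {"x": -0.1, "y": 0, "z": 0, "rx": 0, "ry": 0, "rz": 0, "claw": -0.35}
    - {"x": -0.1, "y": 0, "z": 0, "rx": 0, "ry": 0, "rz": 0, "claw": -0.35}

```text
time: 31.25
tool_pos: [0.3667, -0.248, 0.2158]
tool_rot: [3.141, -0.002, -0.204]
contact_force: [-0.2, -0.0, 0.4]
opening: 0.0299
grip_force: 0.0
```

```bash
python3 - <<'E'
from h import *
I,D=read_camera("top"); cv2.imwrite('pics/t7.png',cv2.resize(I[150:330,230:510],(800,514),interpolation=cv2.INTER_CUBIC))
r,c=np.mgrid[210:240,420:450]; r=r.ravel();c=c.ravel(); W=world("top",D,r,c); k=(W[:,2]>.12)&(W[:,2]<.17)&(abs(W[:,0]-.602)<.03); print(np.sort(W[k,2])[-12:].mean(), robot.observe()["tool_pos"])
E
```

```text
0.14913790709888572 [ 0.36788933 -0.24845328  0.21577288]
```

View pics/t7.png

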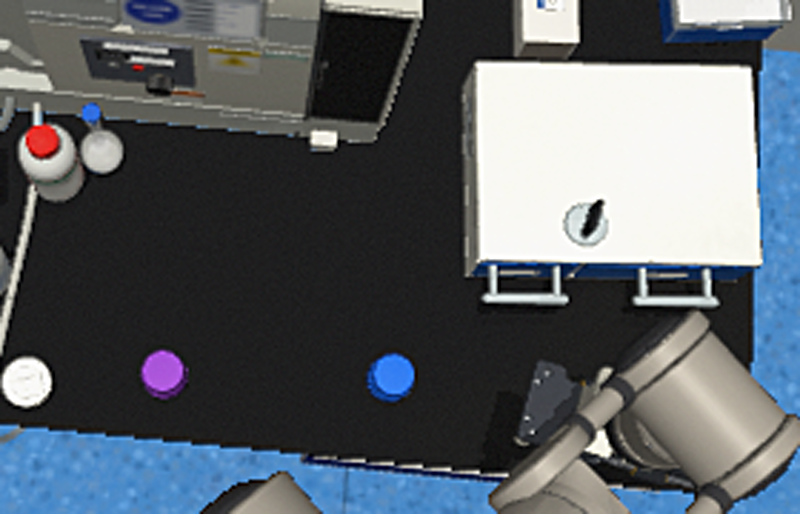

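Both drawers are shut, with bars at (525,298) and (676,300). The key is turned, and its brass has disappeared into the collar at (588,222). The look-alikes at (163,373) and (392,376) have not moved.

```bash
python3 -c "
from cell import robot
print(robot.hand_in())"
```

```text
the job is handed in; nothing more can be done
None
```

I handed the job in at about 31 s: both drawers are shut, all three yellow-capped jars are in the right one, and the key is sunk about 8 mm at roughly -0.28 rad; I saw nothing else moved in the final top view.

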